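# Reload the analyser's reagent tray in reverse order

## Task

Move the four brown reagent bottles from the grey carrier into the steel analyser tray, one to each bay, in reverse order: the bottle that stood at the left end of its row, as seen from the robot, goes to the right end of the tray, and so on down the row. Keep every bottle upright, set each one down on the floor of its bay rather than dropping it, and leave them all standing still and let go.

Things in the scene. Friction and masses are not known exactly. Their poses are not given: they have to be found in the camera images.
- bottle_tall: Tall slim reagent bottle, 100 mm high: round body 32 mm in diameter up to 76 mm, then a shoulder and a cap 23 mm in diameter from 84 mm to the top. 110 g. Brown glass, paper label, purple cap; loose. Origin: centre of underside, z up. Starts within 5 mm of its cup's centre, underside 9 mm above the table. Mass varies by a quarter.
- bottle_square: Square reagent bottle, 84 mm high: body 34 x 34 mm (faces along its own x and y) up to 62 mm, then a cap 26 mm in diameter from 68 mm to the top. Starts turned up to 0.15 rad from the carrier's axes. 120 g. Brown glass, paper label, purple cap; loose. Origin: centre of underside, z up. Starts within 5 mm of its cup's centre, underside 9 mm above the table. Mass varies by a quarter.
- bottle_dropper: Dropper bottle, 96 mm high: round body 34 mm in diameter up to 54 mm, collar 22 mm in diameter from 60 to 72 mm, then a thin pointed nozzle to the top. 80 g. Brown glass, paper label, purple cap; loose. Origin: centre of underside, z up. Starts within 5 mm of its cup's centre, underside 9 mm above the table. Mass varies by a quarter.
- bottle_jar: Squat jar, 62 mm high: round, 43 mm in diameter over its whole height, the upper 16 mm being its lid. 120 g. Brown glass, paper label, purple cap; loose. Origin: centre of underside, z up. Starts within 5 mm of its cup's centre, underside 9 mm above the table. Mass varies by a quarter.
- cup_tall: White square cup, fixed on the carrier, in which the tall bottle stands at the start; it stays and so marks that bottle's old place. The four look alike: 62 x 60 mm, rim 16 mm above the cup's origin, floor and walls 3 mm. Origin: centre of underside, 6 mm above the table; axes as the carrier's. Which cup is where in the row changes from start to start.
- cup_square: White square cup, fixed on the carrier, in which the square bottle stands at the start; it stays and so marks that bottle's old place. The four look alike: 62 x 60 mm, rim 16 mm above the cup's origin, floor and walls 3 mm. Origin: centre of underside, 6 mm above the table; axes as the carrier's. Which cup is where in the row changes from start to start.
- cup_dropper: White square cup, fixed on the carrier, in which the dropper bottle stands at the start; it stays and so marks that bottle's old place. The four look alike: 62 x 60 mm, rim 16 mm above the cup's origin, floor and walls 3 mm. Origin: centre of underside, 6 mm above the table; axes as the carrier's. Which cup is where in the row changes from start to start.
- cup_jar: White square cup, fixed on the carrier, in which the squat jar stands at the start; it stays and so marks that bottle's old place. The four look alike: 62 x 60 mm, rim 16 mm above the cup's origin, floor and walls 3 mm. Origin: centre of underside, 6 mm above the table; axes as the carrier's. Which cup is where in the row changes from start to start.
- carrier: Grey plastic carrier, fixed, left or right of the table's middle, the tray on the other side: board 82 x 262 x 6 mm under a row of four white cups, thin end tabs 26 mm high. Origin: centre of underside, on the table; y along the row to the robot's left, x away from the robot (yaw up to 0.35 rad). Cup places: x = 0, y = +93, +31, -31, -93 mm.
- tray: Steel tray, fixed, empty, 68 x 252 mm, a row of four open bays. Origin: centre of underside, on the table; y along the row to the robot's left, x away from the robot (yaw up to 0.35 rad). Bay centres: x = 0, y = +93, +31, -31, -93 mm; inside 60 (x) by 58 mm (y), floor 6 mm and rims 22 mm above the table, walls 4 mm. Thin bow handle on the -x side, to 51 mm from centre, 17 mm high.
Not all that is in view belongs to the job. What is shaped like the bottle_dropper but yellow is not meant. What is shaped like the bottle_square but green is not meant.

How it is judged:
By the outcome, as a careful person would: the job done as asked, in the order asked, and still so for the second after the job is handed in, with the robot touching nothing.
It also fails if it takes over 117 s, if anything falls off the work surface, if the arm or the gripper's body presses on something with over 40 N, if the wrist force passes 120 N, or if a joint passes its speed limit or range.

## Robot

A 7-joint arm with a two-finger parallel gripper is mounted at the origin on the work surface. World frame = base frame: x ahead of the robot, y to its left, z up, the work surface at z = 0. Lengths are in mm, angles in rad, forces in N, time in s.
With the tool pointing down it reaches from about 425 to 1025 mm from the base axis. Payload 9.4 kg.
Tool frame: the origin (TCP) lies between the finger pads; the fingertips stand 19 mm ahead of it and the grasp point (between the pads) is the TCP (robot.tcp_to_tips is the distance from the TCP to the fingertips, in mm); z points along the fingers, y is the direction in which the jaws open and shut (so a half turn about z gives the same grasp; the last joint's range is limited). The gripper opens to 93 mm and grips with 3 to 60 N. Pads are 15 mm wide; open, the fingers measure 128 mm over their backs; the gripper's body (75 mm by 188 mm) begins 65 mm behind the grasp point.
Start: joints at [-0.077, 0.599, -0.003, 1.599, 0.002, 0.943, -0.08], TCP at [724.999, -0.007, 237.618] pointing down, gripper open.
Joint ranges: [-2.57, 2.57], [-0.35, 1.97], [-1.29, 1.29], [0.11, 2.56], [-1.05, 4.19], [0.11, 1.86], [-2.63, 2.63]. Speed limits (rad/s): [2.22, 2.22, 3.01, 3.01, 3.14, 3.14, 3.14].

## Interface

Orientations are given as a 3x3 rotation matrix whose columns are the frame's x, y, z axes.
In Python, from rig import robot gives the robot as it stands. The module is installed in compiled form; this text tells all that it offers.
- The arm moves only by the tool apply_moves, never from a script. Its argument "increments" is a list of rows, each an object of numbers: "x", "y", "z": the shift along the tool's x, y, z in mm; "roll": the turn about the tool's z in rad; "jaw": the opening, from 0 (shut) to 1 (fully open). In form: [{"x": .., "y": .., "z": .., "roll": .., "jaw": ..}, ...]. A call has 1 to 8 rows; each row shifts and turns the commanded pose from where the row before left it, along the tool's axes as they then stand; what a row does not reach is not made up. A row lasts 1/10 s, in which the tool goes at most 50 mm and 8.59 degrees, less where a joint would pass 70% of its speed; a pose out of reach is approached as far as the arm can. A call with a gripper value outside its range is refused whole. The fingers move at their own pace and stop on an object; "grip_force" is the grip in N (left out, the last holds). Time passes only in rows, so rows that do not move let the fingers close. It gives the time, the measured TCP pose, the force and the opening at its end, in the units of the state.
- robot.observe(): the state, without advancing time (a new reading comes with each control period).
- robot.read_camera(name): name is "scene" or "side" or "wrist"; returns a dict with "img" (480x640x3 uint8, red, green, blue), "z_map" (480x640 float32, mm along the optical axis (not along the pixel's ray), 0 where there is no reading), "fx", "fy", "cx", "cy" (pixels), "k1" (the pictures are not rectified: a ray, as slopes to the right and down, at radius r is drawn at 1 + k1 r^2 times it, then the intrinsics apply), "camera_from_world" (4x4, takes a point from world to camera coordinates). Camera axes: x right, y down, z forward; pixel columns grow to the right and rows downward; lengths in mm; the calibration is good to about 2 mm. A picture is of the moment at which its call begins.
- robot.job_done(): hands the job in, once; it reports no verdict.
The state is a dict: "time_s": time; "joints": joint angles; "joint_velocities": joint speeds; "joint_torque": joint torques, N m; "eef_pos": TCP position; "tcp_rot": TCP orientation; "ft_force": force on the tool from outside, world axes, zero at the start; "wrist_torque": the same for the moment, N m; "gripper_width": finger opening in mm.
Only numpy, scipy, OpenCV 4.12 (cv2) and the standard library are available. Lean on these libraries where they do the work, as an engineer would, in place of code of your own. Each camera call takes 0.05 s, during which the arm holds its last target.

## Working session

There is one attempt and no reset: what is moved stays moved. The work goes in short steps, Python scripts to look and compute and a tool call to move; the robot and the scene stay as the last step left them, time stands still between calls to the robot, and variables do not carry over. Pictures are saved under pics/ and viewed, and the job is handed in when it is done.

Besides the shell and the picture viewer there is one more tool, called after ">>>" as name(argument=value, ...) on one line, values as JSON. apply_moves: Moves the arm, as the interface text tells. Its arguments: {"type":"object","properties":{"increments":{"type":"array","items":{"type":"object","properties":{"x":{"type":"number"},"y":{"type":"number"},"z":{"type":"number"},"roll":{"type":"number"},"jaw":{"type":"number"}}}},"grip_force":{"type":"number"}},"required":["increments"]}

```bash
mkdir -p pics; cat > h.py <<'E'
import numpy as np, cv2
from rig import robot
def cam(n,save=None):
    c=robot.read_camera(n)
    if save: cv2.imwrite('pics/'+save+'.png',c['img'][:,:,::-1])
    return c
def K(c): return np.array([[c['fx'],0,c['cx']],[0,c['fy'],c['cy']],[0,0,1.]])
def D(c): return np.array([c['k1'],0,0,0,0.])
def ray(c,uv):
    p=cv2.undistortPoints(np.array(uv,float).reshape(-1,1,2),K(c),D(c)).reshape(-1,2)
    T=np.array(c['camera_from_world']);R=T[:3,:3];t=T[:3,3]
    d=np.c_[p,np.ones(len(p))]
    return -R.T@t, d@R
def onplane(c,uv,z):
    o,d=ray(c,uv); s=(z-o[2])/d[:,2]; return o+d*s[:,None]
def proj(c,P):
    T=np.array(c['camera_from_world'])
    return cv2.projectPoints(np.array(P,float).reshape(-1,1,3),cv2.Rodrigues(T[:3,:3])[0],T[:3,3],K(c),D(c))[0].reshape(-1,2)
def cloud(c):
    z=c['z_map'];v,u=np.mgrid[:480,:640]
    o,d=ray(c,np.c_[u.ravel(),v.ravel()])
    return (o+d*z.ravel()[:,None]).reshape(480,640,3)
E
python3 - <<'E'
from h import *
for n in ['scene','side','wrist']:
    c=cam(n,n+'0'); print(n,c['fx'],c['k1'],np.round(c['camera_from_world'],3).tolist())
s=robot.observe();print(s['time_s'],s['eef_pos'],np.round(s['tcp_rot'],3).tolist(),s['gripper_width'],s['ft_force'],robot.tcp_to_tips)
E
```

```text
scene 540.377508092223 -0.09930906732027789 [[-0.304, 0.953, -0.004, 141.203], [0.629, 0.198, -0.752, -265.309], [-0.715, -0.231, -0.66, 1233.646], [0.0, 0.0, 0.0, 1.0]]
side 485.5682018526631 -0.09783681976098989 [[-0.849, -0.529, -0.011, 391.803], [-0.293, 0.487, -0.823, 176.399], [0.441, -0.695, -0.568, 814.957], [0.0, 0.0, 0.0, 1.0]]
wrist 396.8813852773121 -0.08930534688283161 [[1.0, 0.0, -0.0, -724.455], [0.0, -0.964, 0.268, -31.329], [-0.0, -0.268, -0.964, 388.503], [0.0, 0.0, 0.0, 1.0]]
0.15 [ 7.24665685e+02 -6.93801874e-03  2.36984491e+02] [[-0.0, 1.0, -0.001], [1.0, 0.0, -0.0], [-0.0, -0.001, -1.0]] 93.23246335482561 [0.24260985 0.19032978 0.47740783] 19.0
```

View pics/scene0.png

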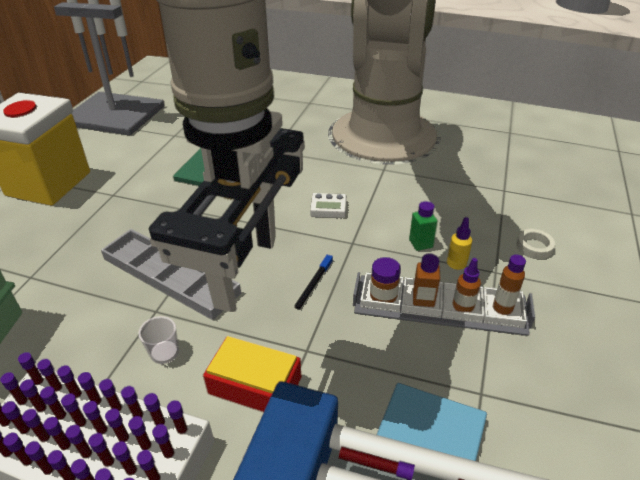

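View pics/side0.png

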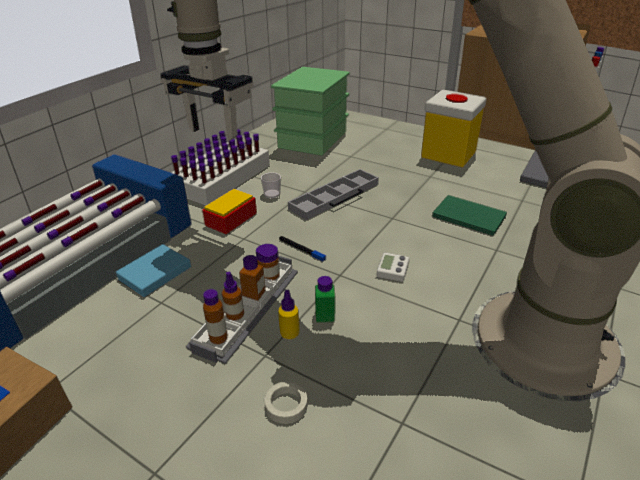

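View pics/wrist0.png

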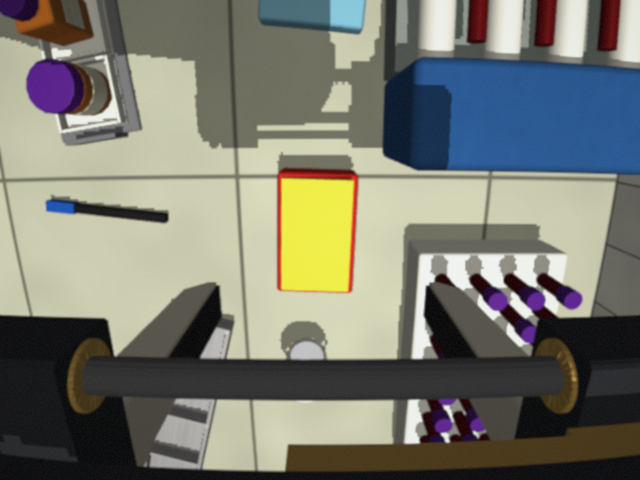

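```bash
python3 - <<'E'
from h import *
for n in ['scene','side']:
    c=cam(n); P=cloud(c); hsv=cv2.cvtColor(c['img'],cv2.COLOR_RGB2HSV)
    m=cv2.inRange(hsv,(125,90,40),(155,255,255))
    nn,l,st,ce=cv2.connectedComponentsWithStats(m)
    print(n,'px/depth ok',(c['z_map']>0).mean())
    for i in range(1,nn):
        if st[i,4]<60: continue
        Q=P[(l==i)&(c['z_map']>0)]
        if len(Q)<20: continue
        zt=np.percentile(Q[:,2],97)
        T=Q[Q[:,2]>zt-3]
        if np.median(Q[:,1])<0: continue
        print(np.round(ce[i]),st[i,4],'med',np.median(Q,0).round(1),'ztop',zt.round(1),'topc',((T.min(0)+T.max(0))/2).round(1), (T.max(0)-T.min(0)).round(0))
    # plane height check of table
    for name,(lo,hi) in {'brown':((5,150,40),(15,255,200))}.items():
        pass
    s=3; 
    if n=='scene': crop=c['img'][180:350,330:560]
    else: crop=c['img'][220:380,170:370]
    cv2.imwrite(f'pics/crop_{n}.png',cv2.resize(crop,None,fx=3,fy=3)[:,:,::-1])
    tr=c['img'][220:320,90:250] if n=='scene' else c['img'][160:230,280:390]
    cv2.imwrite(f'pics/tray_{n}.png',cv2.resize(tr,None,fx=5,fy=5)[:,:,::-1])
E
```

```text
scene px/depth ok 0.9960611979166667
[426. 209.] 194 med [366.8 148.2  83.5] ztop 86.0 topc [361.  148.   84.8] [22. 23.  4.]
[464. 229.] 198 med [395.5 214.5  75.2] ztop 96.4 topc [391.3 214.8  95.4] [6. 7. 4.]
[430. 263.] 254 med [506.1 175.5  92.2] ztop 94.5 topc [499.6 175.5  93.6] [24. 23.  4.]
[516. 263.] 242 med [487.1 294.2 108.1] ztop 110.5 topc [482.5 294.8 109.8] [22. 21.  5.]
[386. 270.] 591 med [517.1 115.2  70.7] ztop 72.9 topc [510.6 114.5  72.3] [41. 40.  5.]
[471. 271.] 267 med [499.3 235.5  83.2] ztop 105.1 topc [495.4 235.5 105. ] [6. 7. 5.]
[405. 470.] 251 med [830.7 203.4 106.3] ztop 108.8 topc [828.4 203.3 107.7] [12. 16.  4.]
side px/depth ok 0.995986328125
[117. 213.] 62 med [822.6 205.6 101.4] ztop 107.1 topc [823.3 203.2 106. ] [10. 16.  3.]
[ 39. 227.] 64 med [917.7 324.  102.3] ztop 106.5 topc [917.6 323.3 105.9] [12. 15.  5.]
[ 53. 234.] 69 med [870.2 323.7 102.2] ztop 107.4 topc [871.2 323.3 106.4] [ 7. 16.  4.]
[ 67. 241.] 75 med [822.2 324.5 101.8] ztop 107.0 topc [823.1 322.6 106. ] [10. 16.  4.]
[261. 256.] 501 med [499.5 128.6  69.9] ztop 92.2 topc [497.  176.4  91.2] [23. 25.  4.]
[ 10. 275.] 85 med [821.5 443.3 102.2] ztop 107.8 topc [823.5 442.4 106.5] [ 8. 17.  3.]
[230. 283.] 191 med [490.1 239.4  81.1] ztop 103.6 topc [492.7 235.7 102.5] [7. 8. 3.]
[324. 283.] 181 med [356.1 151.8  82. ] ztop 84.2 topc [358.  147.7  83.2] [26. 25.  4.]
[210. 297.] 193 med [477.5 297.2 106.5] ztop 109.7 topc [479.9 294.4 108.5] [22. 20.  4.]
[287. 302.] 171 med [386.4 218.2  72.7] ztop 93.9 topc [388.8 213.9  93.5] [9. 7. 4.]
```

View pics/crop_scene.png

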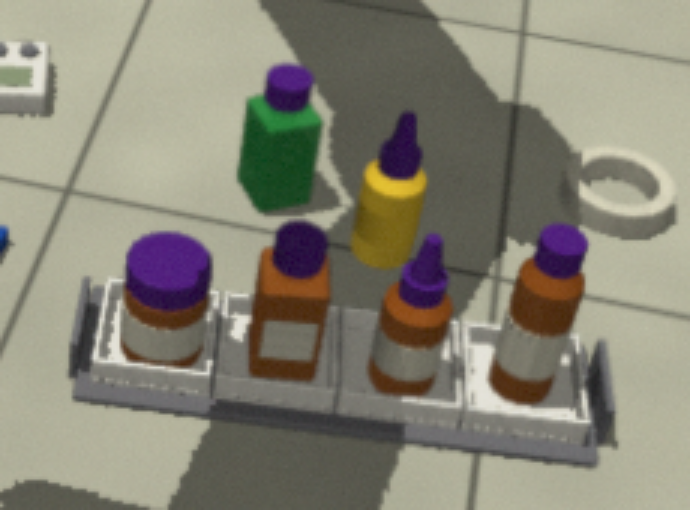

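View pics/tray_scene.png

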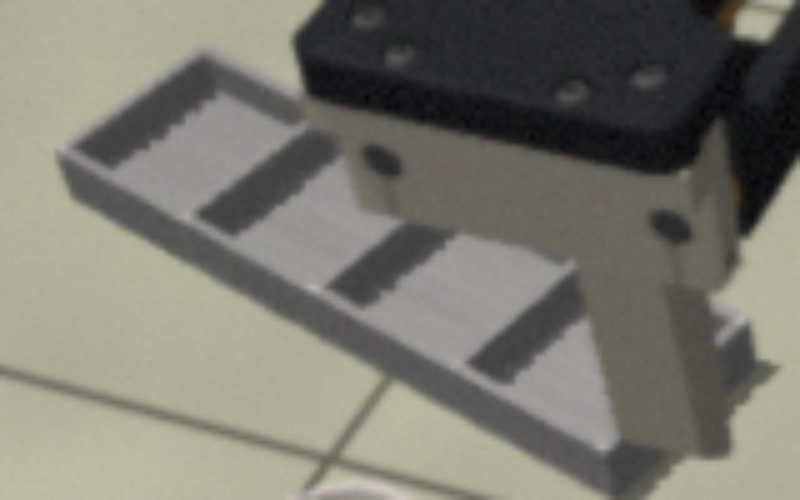

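View pics/tray_side.png

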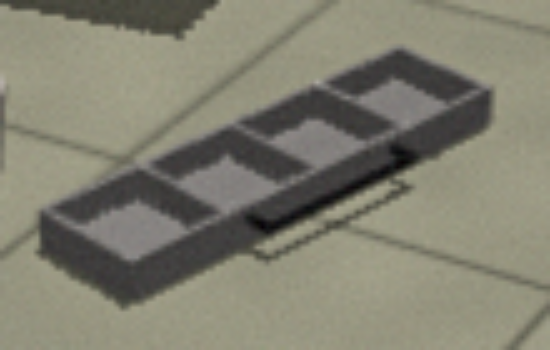

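View pics/crop_side.png

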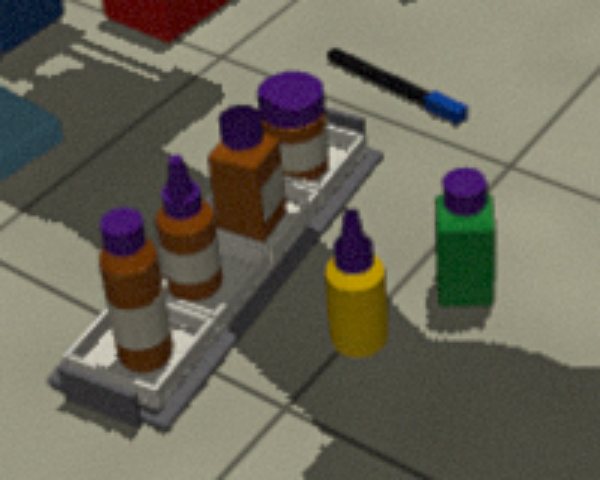

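```bash
python3 - <<'E'
from h import *
for n in ['side','scene']:
    c=cam(n); P=cloud(c); hsv=cv2.cvtColor(c['img'],cv2.COLOR_RGB2HSV)
    # table check
    Z=P[...,2]; reg=(P[...,0]>450)&(P[...,0]<800)&(P[...,1]<-50)&(P[...,1]>-420)
    print(n,'table z',np.median(Z[reg&(Z<4)]))
    m=reg&(Z>18)&(Z<27)&(hsv[...,1]<50)
    nn,l,st,ce=cv2.connectedComponentsWithStats(m.astype(np.uint8),connectivity=8)
    i=1+np.argmax(st[1:,4]); print(ce[i],st[i])
    Q=P[(l==i)]; r=cv2.minAreaRect(Q[:,:2].astype(np.float32)); print(r, cv2.boxPoints(r).round(1).tolist())
    # carrier: cups rim z 18..26
    reg=(P[...,0]>400)&(P[...,0]<600)&(P[...,1]>40)&(P[...,1]<380)
    m=reg&(Z>17)&(Z<25)&(hsv[...,1]<50)
    Q=P[m]; r=cv2.minAreaRect(Q[:,:2].astype(np.float32)); print('cups',r)
    m2=reg&(Z>60)
    # brown square label faces
E
```

```text
side table z -1.1525172721519539
[333.09782609 190.2173913 ] [288 169  91  45 460]
((562.3848266601562, -233.44058227539062), (256.1289367675781, 74.06523132324219), 74.63251495361328) [[492.70001220703125, -347.1000061035156], [564.2000122070312, -366.70001220703125], [632.0, -119.80000305175781], [560.5999755859375, -100.0999984741211]]
cups ((493.21044921875, 202.55372619628906), (64.44671630859375, 273.60540771484375), 6.517186164855957)
scene table z -0.30984769660068423
[154.69700333 268.80355161] [101 228 116  85 901]
((563.7103881835938, -233.95819091796875), (256.90509033203125, 70.57064056396484), 73.73660278320312) [[493.8999938964844, -347.3999938964844], [561.5999755859375, -367.20001220703125], [633.5999755859375, -120.5], [565.7999877929688, -100.80000305175781]]
cups ((495.6775207519531, 203.2376708984375), (66.67594909667969, 269.5215148925781), 7.427711009979248)
```

>>> apply_moves(increments=[{"x": 37,"y": -30.5,"jaw": 0.75},{"x": 37,"y": -30.5,"jaw": 0.75},{"x": 37,"y": -30.5,"jaw": 0.75},{"x": 37,"y": -30.5,"jaw": 0.75},{"x": 37,"y": -30.5,"jaw": 0.75},{"x": 37,"y": -30.5,"jaw": 0.75},{"x": 37,"y": -30.5,"jaw": 0.75},{"x": 36,"y": -30.5,"jaw": 0.75}], grip_force=20)

```text
$.increments[0]: bad value
```

>>> apply_moves(increments=[{"roll": -0.14,"jaw": 0.75},{"jaw": 0.75},{"jaw": 0.75},{"jaw": 0.75}])

```text
$.increments[0]: bad value
```

```bash
python3 - <<'E'
from h import *
for n in ['wrist','scene','side']: cam(n,n+'1')
s=robot.observe();print(s['time_s'],s['eef_pos'],np.round(s['tcp_rot'],3).tolist(),s['gripper_width'],s['ft_force'])
c=robot.read_camera('scene');P=cloud(c);hsv=cv2.cvtColor(c['img'],cv2.COLOR_RGB2HSV);Z=P[...,2]
for n in ['scene','side']:
    c=robot.read_camera(n);P=cloud(c);hsv=cv2.cvtColor(c['img'],cv2.COLOR_RGB2HSV);Z=P[...,2]
    reg=(P[...,0]>450)&(P[...,0]<800)&(P[...,1]<-50)&(P[...,1]>-420)
    m=(reg&(Z>19)&(Z<25)&(hsv[...,1]<50)).astype(np.uint8)
    Q=P[m>0]; r=cv2.minAreaRect(Q[:,:2].astype(np.float32)); print(n,r)
    tr=c['img'][220:320,90:250] if n=='scene' else c['img'][160:230,280:390]
    cv2.imwrite(f'pics/tray1_{n}.png',cv2.resize(tr,None,fx=5,fy=5,interpolation=cv2.INTER_CUBIC)[:,:,::-1])
E
```

```text
0.5 [ 7.24985457e+02 -5.40795507e-03  2.37597701e+02] [[-0.0, 1.0, -0.0], [1.0, 0.0, -0.0], [-0.0, -0.0, -1.0]] 93.21301358851693 [ 0.21324962 -0.12688454  0.2781803 ]
scene ((637.9135131835938, -256.1207275390625), (268.0572509765625, 227.1085968017578), 74.53650665283203)
side ((604.812255859375, -243.48736572265625), (258.7290954589844, 161.01280212402344), 74.29721069335938)
```

View pics/wrist1.png

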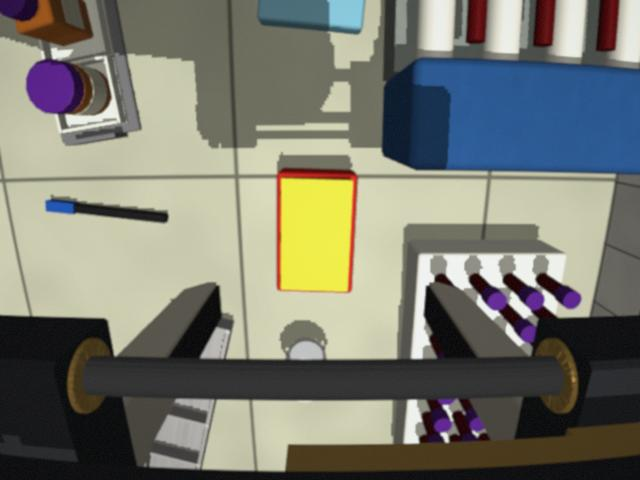

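View pics/tray1_scene.png

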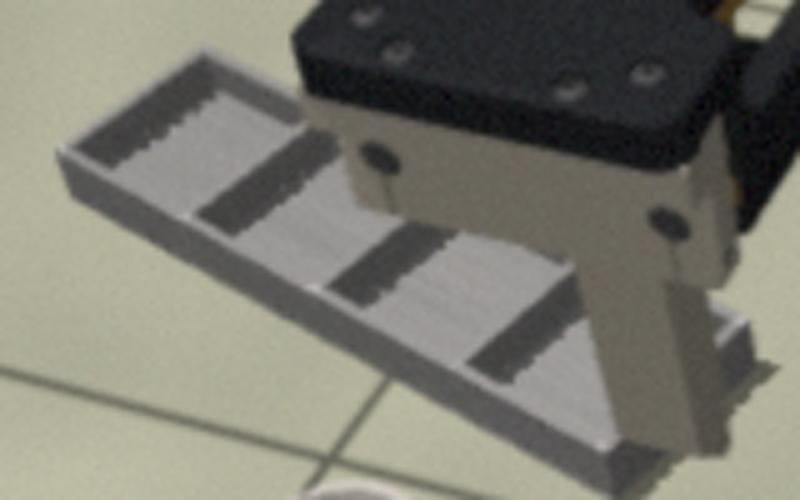

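>>> apply_moves(increments=[{"x": 37,"y": -30.5,"z": 0,"roll": 0,"jaw": 0.75},{"x": 37,"y": -30.5,"z": 0,"roll": 0,"jaw": 0.75},{"x": 37,"y": -30.5,"z": 0,"roll": 0,"jaw": 0.75},{"x": 37,"y": -30.5,"z": 0,"roll": 0,"jaw": 0.75},{"x": 37,"y": -30.5,"z": 0,"roll": 0,"jaw": 0.75},{"x": 37,"y": -30.5,"z": 0,"roll": 0,"jaw": 0.75},{"x": 37,"y": -30.5,"z": 0,"roll": 0,"jaw": 0.75},{"x": 36,"y": -30.5,"z": 0,"roll": 0,"jaw": 0.75}], grip_force=20)

```text
time_s: 1.45
eef_pos: [479.7, 296.4, 237.9]
tcp_rot: [[-0.0, 1.0, 0.001], [1.0, 0.0, 0.0], [0.0, 0.001, -1.0]]
ft_force: [1.1, 0.6, 0.3]
gripper_width: 69.9
```

>>> apply_moves(increments=[{"x": 0,"y": 0,"z": 0,"roll": -0.14,"jaw": 0.75},{"x": 0,"y": 0,"z": 0,"roll": 0,"jaw": 0.75},{"x": 0,"y": 0,"z": 0,"roll": 0,"jaw": 0.75}])

```text
time_s: 1.75
eef_pos: [481.7, 294.2, 237.7]
tcp_rot: [[-0.135, 0.991, 0.0], [0.991, 0.135, -0.0], [-0.0, 0.0, -1.0]]
ft_force: [0.6, -0.5, -0.1]
gripper_width: 69.6
```

```bash
python3 - <<'E'
from h import *
cam('wrist','wrist1')
s=robot.observe();print(s['time_s'],s['eef_pos'],np.round(s['tcp_rot'],3).tolist(),s['gripper_width'],s['ft_force'])
for n in ['scene','side']:
    c=robot.read_camera(n);P=cloud(c);hsv=cv2.cvtColor(c['img'],cv2.COLOR_RGB2HSV);Z=P[...,2]
    reg=(P[...,0]>480)&(P[...,0]<650)&(P[...,1]<-90)&(P[...,1]>-380)
    m=(reg&(Z>19)&(Z<25)&(hsv[...,1]<50)).astype(np.uint8)
    Q=P[m>0]; r=cv2.minAreaRect(Q[:,:2].astype(np.float32)); print(n,r)
    tr=c['img'][220:320,90:250] if n=='scene' else c['img'][160:230,280:390]
    cv2.imwrite(f'pics/tray1_{n}.png',cv2.resize(tr,None,fx=5,fy=5,interpolation=cv2.INTER_CUBIC)[:,:,::-1])
E
```

```text
1.8 [481.92356193 293.76482751 237.64933674] [[-0.134, 0.991, 0.0], [0.991, 0.134, -0.0], [-0.0, 0.0, -1.0]] 69.74166884534736 [-0.19154432 -0.82607766 -0.12590748]
scene ((557.6103515625, -231.74008178710938), (256.2982482910156, 81.93106842041016), 74.29664611816406)
side ((561.1556396484375, -233.2375030517578), (255.8119659423828, 74.2583236694336), 75.00182342529297)
```

View pics/wrist1.png

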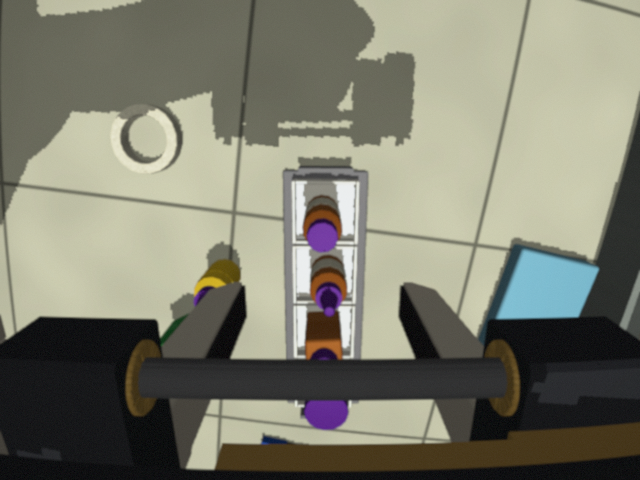

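View pics/tray1_scene.png

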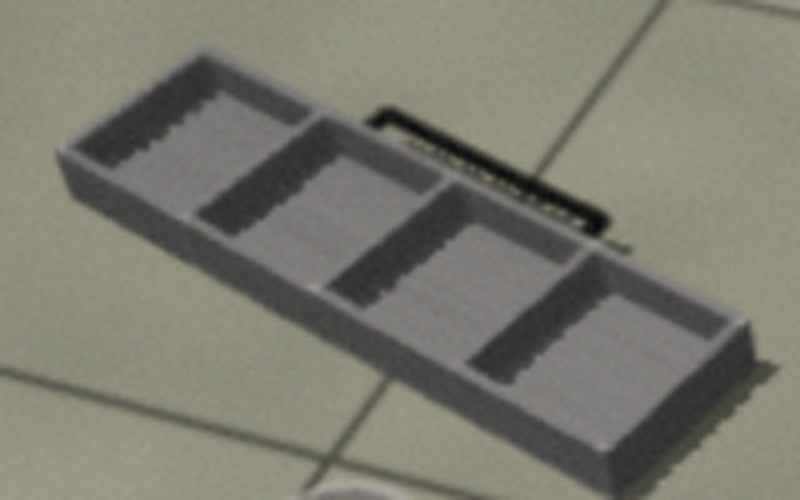

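```bash
python3 - <<'E'
from h import *
c=cam('scene'); a=np.array([(205,48),(62,151),(610,448),(748,322)])/5+[90,220]
p=onplane(c,a,22)[:,:2]; print(p.round(1).tolist(),'cen',p.mean(0), [np.linalg.norm(p[i]-p[(i+1)%4]).round(1) for i in range(4)])
for i,j in ((1,2),(0,3)): d=p[j]-p[i]; print('yaw',np.arctan2(-d[0],d[1]))
c=cam('side')
a=np.array([(400,47),(493,90),(127,264),(42,213)])/5+[280,160]
p=onplane(c,a,22)[:,:2]; print(p.round(1).tolist(),'cen',p.mean(0), [np.linalg.norm(p[i]-p[(i+1)%4]).round(1) for i in range(4)])
for i,j in ((2,1),(3,0)): d=p[j]-p[i]; print('yaw',np.arctan2(-d[0],d[1]))
# wrist caps
c=cam('wrist');hsv=cv2.cvtColor(c['img'],cv2.COLOR_RGB2HSV)
m=cv2.inRange(hsv,(125,90,40),(155,255,255));nn,l,st,ce=cv2.connectedComponentsWithStats(m)
for i in range(1,nn):
    if st[i,4]>60: print(ce[i].round(),st[i],onplane(c,[ce[i]],109)[0].round(1))
e=[(287,172),(365,172),(289,400),(360,400)]
print(onplane(c,e,6).round(1))
print(proj(c,[(481,294.5,109)]))
E
```

```text
[[498.9, -342.0], [561.8, -358.7], [626.7, -119.1], [565.5, -101.6]] cen [ 563.22945503 -230.35166892] [np.float64(65.1), np.float64(248.2), np.float64(63.6), np.float64(249.4)]
yaw -0.264188174869653
yaw -0.27038325654863904
[[556.6, -358.5], [492.2, -339.8], [560.9, -98.9], [621.1, -116.6]] cen [ 557.69705149 -228.46520271] [np.float64(67.1), np.float64(250.5), np.float64(62.7), np.float64(250.3)]
yaw 2.8634235499897036
yaw 2.880871122968322
[322. 235.] [307 219  31  33 788] [481.3 296.  109. ]
[328. 298.] [316 283  26  34 636] [492.6 248.6 109. ]
[201. 295.] [194 287  18  19 120] [397.1 237.9 109. ]
[323. 355.] [311 349  25  12 208] [495.7 199.9 109. ]
[325. 413.] [ 303  400   45   30 1107] [505.  145.2 109. ]
[[443.9 325.9   6. ]
 [516.9 336.    6. ]
 [474.4  73.7   6. ]
 [553.9  84.5   6. ]]
[[321.26214237 237.29218038]]
```

>>> apply_moves(increments=[{"x": 0,"y": 0,"z": 45,"roll": 0,"jaw": 0.75},{"x": 0,"y": 0,"z": 45,"roll": 0,"jaw": 0.75},{"x": 0,"y": 0,"z": 45,"roll": 0,"jaw": 0.75},{"x": 0,"y": 0,"z": 25,"roll": 0,"jaw": 0.75},{"x": 0,"y": 0,"z": 20,"roll": 0,"jaw": 0.75},{"x": 0,"y": 0,"z": 0,"roll": 0,"jaw": 0.75},{"x": 0,"y": 0,"z": 0,"roll": 0,"jaw": 0.4},{"x": 0,"y": 0,"z": 0,"roll": 0,"jaw": 0.3}], grip_force=15)

```text
time_s: 2.85
eef_pos: [481.7, 295.2, 58.8]
tcp_rot: [[-0.139, 0.99, 0.001], [0.99, 0.139, 0.001], [0.001, 0.002, -1.0]]
ft_force: [-1.0, 0.1, 0.1]
gripper_width: 57.9
```

>>> apply_moves(increments=[{"x": 0,"y": 0,"z": 0,"roll": 0,"jaw": 0.2},{"x": 0,"y": 0,"z": 0,"roll": 0,"jaw": 0.2},{"x": 0,"y": 0,"z": 0,"roll": 0,"jaw": 0.2},{"x": 0,"y": 0,"z": 0,"roll": 0,"jaw": 0.2}])

```text
time_s: 3.25
eef_pos: [481.2, 295.1, 58.1]
tcp_rot: [[-0.139, 0.99, 0.001], [0.99, 0.139, 0.0], [0.0, 0.001, -1.0]]
ft_force: [0.1, -0.2, 5.1]
gripper_width: 31.9
```

```bash
python3 - <<'E'
from h import *
c=cam('side','side2');cv2.imwrite('pics/s2.png',cv2.resize(c['img'][200:380,150:370],None,fx=3,fy=3)[:,:,::-1])
E
```

```text
(no output)
```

View pics/s2.png

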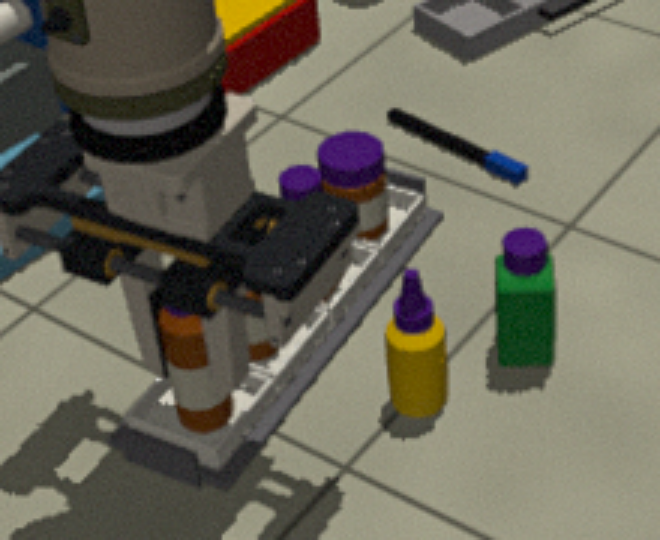

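>>> apply_moves(increments=[{"x": 0,"y": 0,"z": -10,"roll": 0,"jaw": 0.2},{"x": 0,"y": 0,"z": -30,"roll": 0,"jaw": 0.2},{"x": 0,"y": 0,"z": -40,"roll": 0,"jaw": 0.2},{"x": 0,"y": 0,"z": -40,"roll": 0,"jaw": 0.2},{"x": 0,"y": 0,"z": -30,"roll": 0,"jaw": 0.2},{"x": 0,"y": 0,"z": -20,"roll": 0,"jaw": 0.2},{"x": -15,"y": 0,"z": -10,"roll": 0,"jaw": 0.2},{"x": -32.5,"y": -2,"z": 0,"roll": 0,"jaw": 0.2}])

```text
time_s: 4.1
eef_pos: [485.8, 248.9, 239.0]
tcp_rot: [[-0.143, 0.99, 0.002], [0.99, 0.143, 0.002], [0.002, 0.002, -1.0]]
ft_force: [1.2, -1.0, -1.1]
gripper_width: 31.9
```

>>> apply_moves(increments=[{"x": -47,"y": -2.5,"z": 0,"roll": 0,"jaw": 0.2},{"x": -47,"y": -2.5,"z": 0,"roll": 0,"jaw": 0.2},{"x": -47,"y": -2.5,"z": 0,"roll": 0,"jaw": 0.2},{"x": -47,"y": -2.5,"z": 0,"roll": 0,"jaw": 0.2},{"x": -47,"y": -2.5,"z": 0,"roll": 0,"jaw": 0.2},{"x": -47,"y": -2.5,"z": 0,"roll": 0,"jaw": 0.2},{"x": -47,"y": -2.5,"z": 0,"roll": 0,"jaw": 0.2},{"x": -47,"y": -2.5,"z": 0,"roll": 0,"jaw": 0.2}])

```text
time_s: 4.9
eef_pos: [516.9, -130.3, 237.2]
tcp_rot: [[-0.139, 0.99, -0.001], [0.99, 0.139, -0.0], [0.0, -0.001, -1.0]]
ft_force: [0.9, 0.4, -0.4]
gripper_width: 31.9
```

>>> apply_moves(increments=[{"x": -47,"y": -2.5,"z": 0,"roll": 0,"jaw": 0.2},{"x": -47,"y": -2.5,"z": 0,"roll": 0,"jaw": 0.2},{"x": -47,"y": -2,"z": 0,"roll": 0,"jaw": 0.2},{"x": -30,"y": -2,"z": 0,"roll": 0,"jaw": 0.2},{"x": 0,"y": 0,"z": 0,"roll": 0.14,"jaw": 0.2},{"x": 0,"y": 0,"z": 0,"roll": 0.14,"jaw": 0.2},{"x": 0,"y": 0,"z": 0,"roll": 0.13,"jaw": 0.2},{"x": 0,"y": 0,"z": 0,"roll": 0,"jaw": 0.2}])

```text
time_s: 5.7
eef_pos: [531.9, -298.5, 236.9]
tcp_rot: [[0.269, 0.963, -0.002], [0.963, -0.269, 0.0], [-0.0, -0.002, -1.0]]
ft_force: [-0.2, 1.2, -1.1]
gripper_width: 31.8
```

```bash
python3 - <<'E'
from h import *
c=cam('wrist','wrist3');cam('scene','scene3')
s=robot.observe();print(s['time_s'],s['eef_pos'],np.round(s['tcp_rot'],3).tolist(),s['gripper_width'])
x=561;y=-231;t=-.27
T=lambda a,b:(x+a*np.cos(t)-b*np.sin(t),y+a*np.sin(t)+b*np.cos(t),22)
im=c['img'].copy()
for q in proj(c,[T(a,b) for a in(-34,34) for b in(-126,-62,0,62,126)]): cv2.circle(im,tuple(int(v) for v in q),3,(255,0,0),1)
cv2.imwrite('pics/w3.png',im[:,:,::-1])
E
```

```text
5.8 [ 532.40375836 -298.22194824  237.19100196] [[0.263, 0.965, -0.001], [0.965, -0.263, 0.0], [-0.0, -0.001, -1.0]] 31.96341870294518
```

View pics/w3.png

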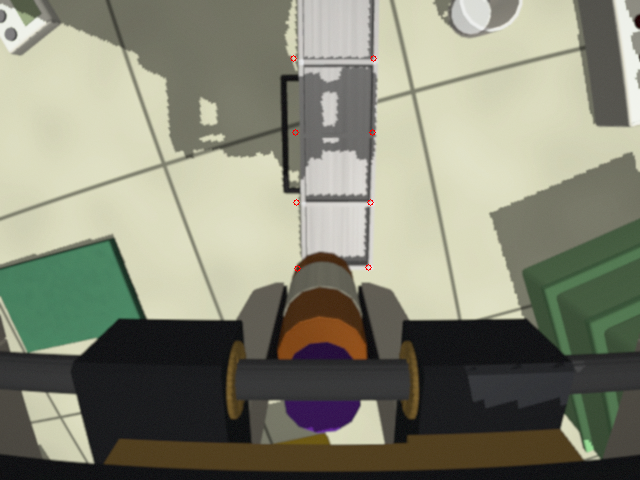

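View pics/scene3.png

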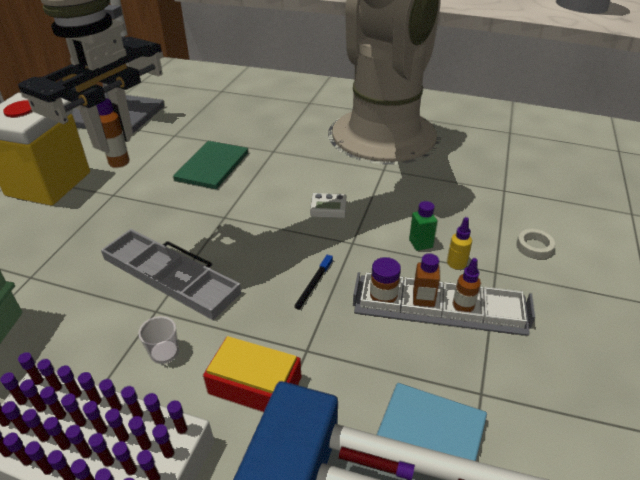

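```bash
python3 - <<'E'
from h import *
im=cv2.imread('pics/wrist3.png'); cv2.imwrite('pics/w3c.png',cv2.resize(im[0:290,270:400],None,fx=2.7*0.75,fy=2.06,interpolation=cv2.INTER_CUBIC))
cv2.imwrite('pics/w3c.png',cv2.resize(im[40:280,270:400],None,fx=2.5,fy=2.5,interpolation=cv2.INTER_CUBIC))
c=robot.read_camera('scene');P=cloud(c);hsv=cv2.cvtColor(c['img'],cv2.COLOR_RGB2HSV)
m=cv2.inRange(hsv,(20,150,80),(32,255,255))>0;m[:,120:]=0
Q=P[m];print('bin',Q.min(0),Q.max(0))
E
```

```text
bin [ 333.49283813 -679.0044501     2.60644037] [1092.29484162  202.65084394  614.84533735]
```

View pics/w3c.png

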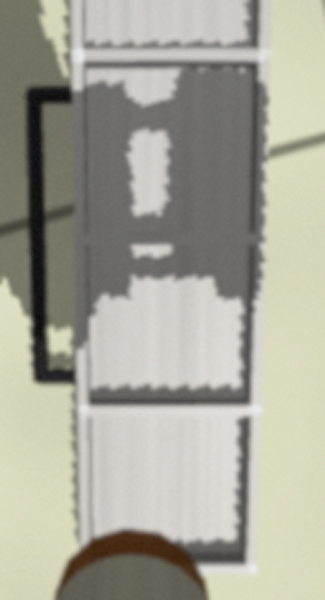

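```bash
python3 - <<'E'
from h import *
c=cam('wrist')
# time has not moved the arm; pose same
p=onplane(c,[(300,61.6),(377.6,61.6),(302,203.2),(374.4,203.2),(372.8,268),(301,135.2),(376,135.2)],22)[:,:2]; print(p.round(1))
a=(p[0]+p[1])/2;b=(p[2]+p[3])/2;print('c',(a+b)/2,(p[5]+p[6])/2,np.linalg.norm(a-b),'yaw',np.arctan2(-(a-b)[0],(a-b)[1]),np.linalg.norm(p[0]-p[1]))
s=robot.observe();print(s['eef_pos'])
E
```

```text
[[ 549.2 -165.2]
 [ 613.2 -182.4]
 [ 517.3 -283.7]
 [ 581.6 -301.2]
 [ 565.6 -362.4]
 [ 533.2 -224.9]
 [ 597.2 -242.2]]
c [ 565.32585146 -233.15994311] [ 565.19367541 -233.52424984] 122.84147217492975 yaw -0.2617311671958617 66.2761080503893
[ 532.79189431 -298.14924287  237.43997098]
```

```bash
python3 - <<'E'
from h import *
c=cam('scene');print(onplane(c,[(45,201),(87,160),(3,188)],0).round())
E
```

```text
[[ 450. -583.    0.]
 [ 295. -595.    0.]
 [ 439. -705.    0.]]
```

>>> apply_moves(increments=[{"x": -22,"y": 13,"z": 0,"roll": 0,"jaw": 0.2},{"x": 0,"y": 0,"z": 0,"roll": 0,"jaw": 0.2},{"x": 0,"y": 0,"z": 0,"roll": 0,"jaw": 0.2}])

```text
time_s: 6.25
eef_pos: [539.6, -323.0, 237.4]
tcp_rot: [[0.267, 0.964, -0.0], [0.964, -0.267, 0.0], [0.0, -0.0, -1.0]]
ft_force: [-1.1, 0.2, -0.9]
gripper_width: 31.8
```

>>> apply_moves(increments=[{"x": 0,"y": 0,"z": 40,"roll": 0,"jaw": 0.2},{"x": 0,"y": 0,"z": 45,"roll": 0,"jaw": 0.2},{"x": 0,"y": 0,"z": 45,"roll": 0,"jaw": 0.2},{"x": 0,"y": 0,"z": 30,"roll": 0,"jaw": 0.2},{"x": 0,"y": 0,"z": 13,"roll": 0,"jaw": 0.2},{"x": 0,"y": 0,"z": 4,"roll": 0,"jaw": 0.2},{"x": 0,"y": 0,"z": 2,"roll": 0,"jaw": 0.2},{"x": 0,"y": 0,"z": 0,"roll": 0,"jaw": 0.2}])

```text
time_s: 7.05
eef_pos: [540.7, -323.0, 60.0]
tcp_rot: [[0.267, 0.964, 0.002], [0.964, -0.267, -0.001], [-0.0, 0.002, -1.0]]
ft_force: [0.2, -0.6, -1.2]
gripper_width: 31.7
```

```bash
python3 - <<'E'
from h import *
c=cam('scene');cv2.imwrite('pics/t4.png',cv2.resize(c['img'][180:330,60:260],None,fx=4,fy=4)[:,:,::-1])
s=robot.observe();print(s['eef_pos'],s['ft_force'])
E
```

```text
[ 540.69781472 -323.07184886   60.14326113] [-0.13027951  0.33981807 -0.70133161]
```

View pics/t4.png

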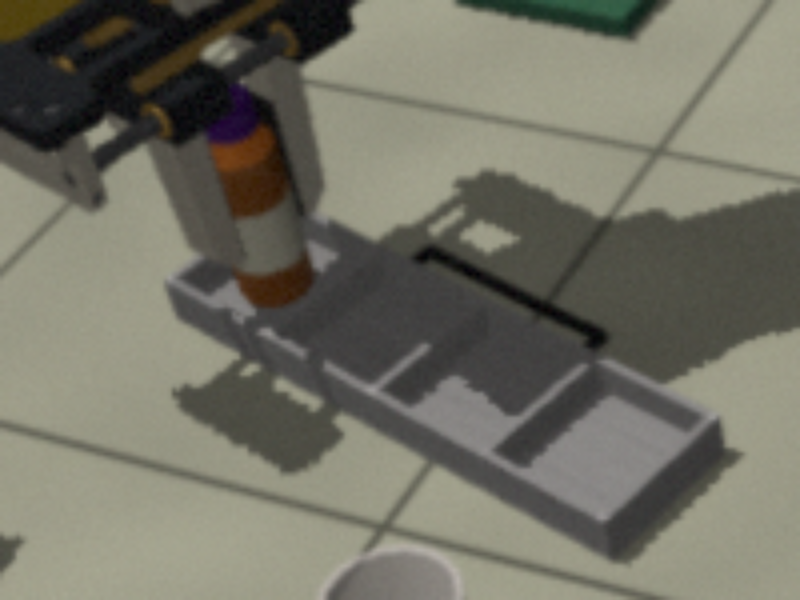

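>>> apply_moves(increments=[{"x": 0,"y": 0,"z": 2,"roll": 0,"jaw": 0.2},{"x": 0,"y": 0,"z": 1.5,"roll": 0,"jaw": 0.2},{"x": 0,"y": 0,"z": 0,"roll": 0,"jaw": 0.2},{"x": 0,"y": 0,"z": 0,"roll": 0,"jaw": 0.2}])

```text
time_s: 7.5
eef_pos: [540.0, -322.7, 55.3]
tcp_rot: [[0.267, 0.964, 0.0], [0.964, -0.267, -0.0], [-0.0, 0.0, -1.0]]
ft_force: [0.2, -0.0, -0.7]
gripper_width: 31.8
```

>>> apply_moves(increments=[{"x": 0,"y": 0,"z": 1,"roll": 0,"jaw": 0.2},{"x": 0,"y": 0,"z": 0,"roll": 0,"jaw": 0.2},{"x": 0,"y": 0,"z": 0,"roll": 0,"jaw": 0.2}])

```text
time_s: 7.8
eef_pos: [540.1, -322.8, 55.1]
tcp_rot: [[0.267, 0.964, 0.001], [0.964, -0.267, -0.0], [-0.0, 0.001, -1.0]]
ft_force: [-1.5, 1.5, 10.3]
gripper_width: 31.8
```

>>> apply_moves(increments=[{"x": 0,"y": 0,"z": 0,"roll": 0,"jaw": 0.45},{"x": 0,"y": 0,"z": 0,"roll": 0,"jaw": 0.6},{"x": 0,"y": 0,"z": 0,"roll": 0,"jaw": 0.7},{"x": 0,"y": 0,"z": 0,"roll": 0,"jaw": 0.75},{"x": 0,"y": 0,"z": -20,"roll": 0,"jaw": 0.75},{"x": 0,"y": 0,"z": -45,"roll": 0,"jaw": 0.75},{"x": 0,"y": 0,"z": -45,"roll": 0,"jaw": 0.75},{"x": 0,"y": 0,"z": -45,"roll": 0,"jaw": 0.75}])

```text
time_s: 8.6
eef_pos: [539.6, -322.6, 210.5]
tcp_rot: [[0.267, 0.964, -0.001], [0.964, -0.267, 0.0], [0.0, -0.001, -1.0]]
ft_force: [0.2, 0.7, 0.1]
gripper_width: 69.5
```

```bash
python3 - <<'E'
from h import *
c=cam('scene');cv2.imwrite('pics/t5.png',cv2.resize(c['img'][150:350,60:560],None,fx=1.6,fy=1.6)[:,:,::-1])
s=robot.observe();print(s['time_s'],s['eef_pos'],s['ft_force'])
E
```

```text
8.65 [ 542.2306744  -324.39426206  218.02332435] [ 2.73022215 -1.57062769  3.69529963]
```

View pics/t5.png

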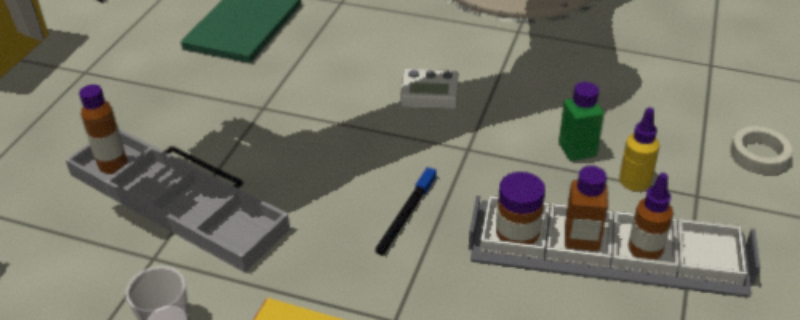

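>>> apply_moves(increments=[{"x": 0,"y": 0,"z": 0,"roll": -0.135,"jaw": 0.75},{"x": 0,"y": 0,"z": 0,"roll": -0.135,"jaw": 0.75},{"x": 0,"y": 0,"z": 0,"roll": -0.135,"jaw": 0.75},{"x": 46.5,"y": 2.5,"z": 0,"roll": 0,"jaw": 0.75},{"x": 46.5,"y": 2.5,"z": 0,"roll": 0,"jaw": 0.75},{"x": 46.5,"y": 2.5,"z": 0,"roll": 0,"jaw": 0.75},{"x": 46.5,"y": 2.5,"z": 0,"roll": 0,"jaw": 0.75},{"x": 46.5,"y": 2.5,"z": 0,"roll": 0,"jaw": 0.75}])

```text
time_s: 9.45
eef_pos: [520.6, -89.0, 209.0]
tcp_rot: [[-0.134, 0.991, 0.0], [0.991, 0.134, 0.0], [0.0, 0.0, -1.0]]
ft_force: [-0.4, 1.1, 1.3]
gripper_width: 69.7
```

>>> apply_moves(increments=[{"x": 46.5,"y": 2.5,"z": 0,"roll": 0,"jaw": 0.75},{"x": 46.5,"y": 2.5,"z": 0,"roll": 0,"jaw": 0.75},{"x": 46.5,"y": 2.5,"z": 0,"roll": 0,"jaw": 0.75},{"x": 46.5,"y": 2.5,"z": 0,"roll": 0,"jaw": 0.75},{"x": 46.5,"y": 2.5,"z": 0,"roll": 0,"jaw": 0.75},{"x": 46.5,"y": 2.5,"z": 0,"roll": 0,"jaw": 0.75},{"x": 46.5,"y": 2.5,"z": 0,"roll": 0,"jaw": 0.75},{"x": 0,"y": 0,"z": 0,"roll": 0,"jaw": 0.75}])

```text
time_s: 10.25
eef_pos: [493.3, 241.7, 208.8]
tcp_rot: [[-0.143, 0.99, 0.0], [0.99, 0.143, 0.003], [0.003, 0.001, -1.0]]
ft_force: [-0.5, 0.2, -0.6]
gripper_width: 69.6
```

```bash
python3 - <<'E'
from h import *
c=cam('wrist','wrist6')
s=robot.observe();print(s['time_s'],s['eef_pos'],np.round(s['tcp_rot'],3).tolist(),s['ft_force'])
print(proj(c,[(494,235.6,105),(494,235.6,69)]))
E
```

```text
10.3 [493.68136132 237.92779847 208.69882011] [[-0.141, 0.99, -0.0], [0.99, 0.141, 0.001], [0.001, -0.0, -1.0]] [-0.92703295 -0.91802158 -0.77198157]
[[321.82650657 257.36864815]
 [321.77662554 242.70306509]]
```

View pics/wrist6.png

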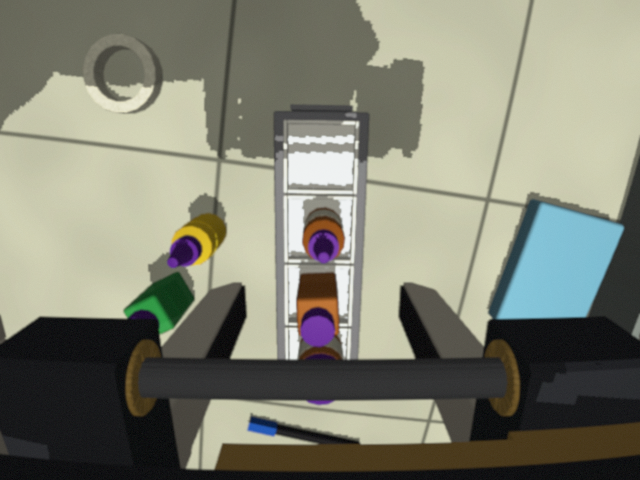

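>>> apply_moves(increments=[{"x": 0,"y": 0,"z": 40,"roll": 0,"jaw": 0.75},{"x": 0,"y": 0,"z": 45,"roll": 0,"jaw": 0.75},{"x": 0,"y": 0,"z": 40,"roll": 0,"jaw": 0.75},{"x": 0,"y": 0,"z": 22,"roll": 0,"jaw": 0.75},{"x": 0,"y": 0,"z": 13,"roll": 0,"jaw": 0.75},{"x": 0,"y": 0,"z": 0,"roll": 0,"jaw": 0.75},{"x": 0,"y": 0,"z": 0,"roll": 0,"jaw": 0.75}])

```text
time_s: 11.0
eef_pos: [495.0, 233.8, 49.8]
tcp_rot: [[-0.134, 0.991, 0.001], [0.991, 0.134, -0.0], [-0.0, 0.001, -1.0]]
ft_force: [-0.1, -0.4, 0.0]
gripper_width: 69.8
```

>>> apply_moves(increments=[{"x": 0,"y": 0,"z": 0,"roll": 0,"jaw": 0.4},{"x": 0,"y": 0,"z": 0,"roll": 0,"jaw": 0.3},{"x": 0,"y": 0,"z": 0,"roll": 0,"jaw": 0.2},{"x": 0,"y": 0,"z": 0,"roll": 0,"jaw": 0.2},{"x": 0,"y": 0,"z": 0,"roll": 0,"jaw": 0.2},{"x": 0,"y": 0,"z": 0,"roll": 0,"jaw": 0.2}])

```text
time_s: 11.6
eef_pos: [494.6, 234.4, 49.3]
tcp_rot: [[-0.135, 0.991, 0.0], [0.991, 0.135, 0.0], [0.0, 0.0, -1.0]]
ft_force: [-0.5, 0.3, 4.7]
gripper_width: 33.8
```

>>> apply_moves(increments=[{"x": 0,"y": 0,"z": -10,"roll": 0,"jaw": 0.2},{"x": 0,"y": 0,"z": -30,"roll": 0,"jaw": 0.2},{"x": 0,"y": 0,"z": -40,"roll": 0,"jaw": 0.2},{"x": 0,"y": 0,"z": -40,"roll": 0,"jaw": 0.2},{"x": 0,"y": 0,"z": -30,"roll": 0,"jaw": 0.2},{"x": 0,"y": 0,"z": -20,"roll": 0,"jaw": 0.2},{"x": -15,"y": 0,"z": -10,"roll": 0,"jaw": 0.2},{"x": -30,"y": -0.5,"z": 0,"roll": 0,"jaw": 0.2}])

```text
time_s: 12.4
eef_pos: [500.3, 190.5, 230.6]
tcp_rot: [[-0.138, 0.99, 0.002], [0.99, 0.138, 0.002], [0.001, 0.002, -1.0]]
ft_force: [0.2, -0.2, -0.0]
gripper_width: 33.7
```

>>> apply_moves(increments=[{"x": -46,"y": -0.6,"z": 0,"roll": 0,"jaw": 0.2},{"x": -46,"y": -0.6,"z": 0,"roll": 0,"jaw": 0.2},{"x": -46,"y": -0.6,"z": 0,"roll": 0,"jaw": 0.2},{"x": -46,"y": -0.6,"z": 0,"roll": 0,"jaw": 0.2},{"x": -46,"y": -0.6,"z": 0,"roll": 0,"jaw": 0.2},{"x": -46,"y": -0.6,"z": 0,"roll": 0,"jaw": 0.2},{"x": -46,"y": -0.6,"z": 0,"roll": 0,"jaw": 0.2},{"x": -46,"y": -0.6,"z": 0,"roll": 0,"jaw": 0.2}])

```text
time_s: 13.2
eef_pos: [543.5, -178.6, 228.6]
tcp_rot: [[-0.134, 0.991, -0.002], [0.991, 0.134, 0.0], [0.0, -0.002, -1.0]]
ft_force: [0.5, 0.8, -0.9]
gripper_width: 34.1
```

>>> apply_moves(increments=[{"x": -46,"y": -0.6,"z": 0,"roll": 0,"jaw": 0.2},{"x": -42,"y": -0.6,"z": 0,"roll": 0,"jaw": 0.2},{"x": 0,"y": 0,"z": 0,"roll": 0.135,"jaw": 0.2},{"x": 0,"y": 0,"z": 0,"roll": 0.135,"jaw": 0.2},{"x": 0,"y": 0,"z": 0,"roll": 0.13,"jaw": 0.2},{"x": 0,"y": 0,"z": 0,"roll": 0,"jaw": 0.2},{"x": 0,"y": 0,"z": 0,"roll": 0,"jaw": 0.2},{"x": 0,"y": 0,"z": 0,"roll": 0,"jaw": 0.2}])

```text
time_s: 14.0
eef_pos: [555.1, -263.2, 229.0]
tcp_rot: [[0.259, 0.966, -0.001], [0.966, -0.259, 0.0], [-0.0, -0.001, -1.0]]
ft_force: [-0.6, 0.6, -0.3]
gripper_width: 33.8
```

>>> apply_moves(increments=[{"x": 0,"y": 1,"z": 40,"roll": 0,"jaw": 0.2},{"x": 0,"y": 0,"z": 45,"roll": 0,"jaw": 0.2},{"x": 0,"y": 0,"z": 45,"roll": 0,"jaw": 0.2},{"x": 0,"y": 0,"z": 30,"roll": 0,"jaw": 0.2},{"x": 0,"y": 0,"z": 12,"roll": 0,"jaw": 0.2},{"x": 0,"y": 0,"z": 5,"roll": 0,"jaw": 0.2},{"x": 0,"y": 0,"z": 3,"roll": 0,"jaw": 0.2},{"x": 0,"y": 0,"z": 0,"roll": 0,"jaw": 0.2}])

```text
time_s: 14.8
eef_pos: [557.2, -263.7, 50.2]
tcp_rot: [[0.262, 0.965, 0.002], [0.965, -0.262, -0.001], [-0.0, 0.002, -1.0]]
ft_force: [-0.6, -0.4, -0.7]
gripper_width: 33.6
```

```bash
python3 - <<'E'
from h import *
c=cam('scene');cv2.imwrite('pics/t7.png',cv2.resize(c['img'][180:330,60:260],None,fx=4,fy=4)[:,:,::-1])
s=robot.observe();print(s['eef_pos'],s['ft_force'])
E
```

```text
[ 557.25260991 -263.65587181   50.4618643 ] [-0.51715514  0.51877796 -0.07790909]
```

View pics/t7.png

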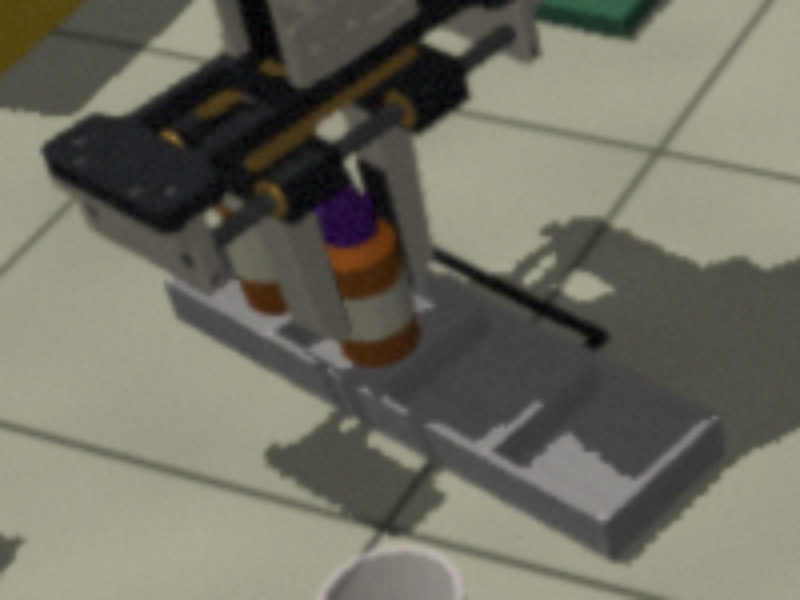

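>>> apply_moves(increments=[{"x": 0,"y": 0,"z": 1.5,"roll": 0,"jaw": 0.2},{"x": 0,"y": 0,"z": 1,"roll": 0,"jaw": 0.2},{"x": 0,"y": 0,"z": 0,"roll": 0,"jaw": 0.2},{"x": 0,"y": 0,"z": 0,"roll": 0,"jaw": 0.2}])

```text
time_s: 15.25
eef_pos: [556.6, -263.3, 46.8]
tcp_rot: [[0.262, 0.965, 0.0], [0.965, -0.262, -0.0], [-0.0, 0.0, -1.0]]
ft_force: [0.4, 0.0, -0.4]
gripper_width: 33.7
```

>>> apply_moves(increments=[{"x": 0,"y": 0,"z": 1,"roll": 0,"jaw": 0.2},{"x": 0,"y": 0,"z": 0,"roll": 0,"jaw": 0.2},{"x": 0,"y": 0,"z": 0,"roll": 0,"jaw": 0.2}])

```text
time_s: 15.55
eef_pos: [556.6, -263.3, 46.4]
tcp_rot: [[0.262, 0.965, 0.001], [0.965, -0.262, -0.0], [0.0, 0.001, -1.0]]
ft_force: [-1.1, 0.6, 8.2]
gripper_width: 33.6
```

>>> apply_moves(increments=[{"x": 0,"y": 0,"z": 0,"roll": 0,"jaw": 0.45},{"x": 0,"y": 0,"z": 0,"roll": 0,"jaw": 0.6},{"x": 0,"y": 0,"z": 0,"roll": 0,"jaw": 0.7},{"x": 0,"y": 0,"z": 0,"roll": 0,"jaw": 0.75},{"x": 0,"y": 0,"z": -20,"roll": 0,"jaw": 0.75},{"x": 0,"y": 0,"z": -45,"roll": 0,"jaw": 0.75},{"x": 0,"y": 0,"z": -50,"roll": 0,"jaw": 0.75},{"x": 0,"y": 0,"z": -50,"roll": 0,"jaw": 0.75}])

```text
time_s: 16.35
eef_pos: [556.0, -263.2, 212.0]
tcp_rot: [[0.262, 0.965, -0.001], [0.965, -0.262, 0.0], [-0.0, -0.001, -1.0]]
ft_force: [1.0, -0.6, -0.8]
gripper_width: 69.3
```

```bash
python3 - <<'E'
from h import *
c=cam('scene');cv2.imwrite('pics/t8.png',cv2.resize(c['img'][150:350,60:560],None,fx=1.6,fy=1.6)[:,:,::-1])
s=robot.observe();print(s['time_s'],s['eef_pos'],s['ft_force'])
E
```

```text
16.4 [ 559.10533859 -264.93532087  220.29410696] [ 1.94400487 -1.79796946  4.15539699]
```

View pics/t8.png

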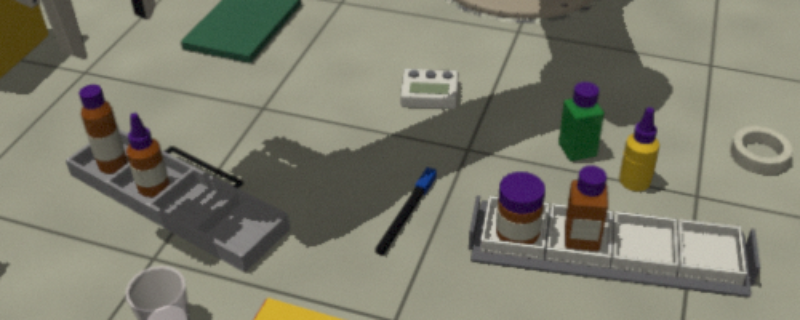

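>>> apply_moves(increments=[{"x": 0,"y": 0,"z": 0,"roll": -0.135,"jaw": 0.75},{"x": 0,"y": 0,"z": 0,"roll": -0.135,"jaw": 0.75},{"x": 0,"y": 0,"z": 0,"roll": -0.13,"jaw": 0.75},{"x": 44,"y": 0,"z": 0,"roll": 0,"jaw": 0.75},{"x": 44,"y": 0,"z": 0,"roll": 0,"jaw": 0.75},{"x": 44,"y": 0,"z": 0,"roll": 0,"jaw": 0.75},{"x": 44,"y": 0,"z": 0,"roll": 0,"jaw": 0.75},{"x": 44,"y": 0,"z": 0,"roll": 0,"jaw": 0.75}])

```text
time_s: 17.2
eef_pos: [526.4, -43.7, 210.5]
tcp_rot: [[-0.134, 0.991, 0.0], [0.991, 0.134, 0.0], [0.0, 0.0, -1.0]]
ft_force: [1.2, 0.4, 0.6]
gripper_width: 69.6
```

>>> apply_moves(increments=[{"x": 44,"y": 0,"z": 0,"roll": 0,"jaw": 0.75},{"x": 44,"y": 0,"z": 0,"roll": 0,"jaw": 0.75},{"x": 44,"y": 0,"z": 0,"roll": 0,"jaw": 0.75},{"x": 44,"y": 1,"z": 0,"roll": 0,"jaw": 0.75},{"x": 47,"y": 1,"z": 0,"roll": 0,"jaw": 0.75},{"x": 0,"y": 0,"z": 0,"roll": 0,"jaw": 0.75},{"x": 0,"y": 0,"z": 0,"roll": 0,"jaw": 0.75}])

```text
time_s: 17.9
eef_pos: [498.4, 177.1, 210.3]
tcp_rot: [[-0.138, 0.99, -0.0], [0.99, 0.138, -0.0], [-0.0, -0.0, -1.0]]
ft_force: [-0.1, -1.1, -0.9]
gripper_width: 69.7
```

```bash
python3 - <<'E'
from h import *
c=cam('wrist','wrist9')
s=robot.observe();print(s['time_s'],s['eef_pos'],np.round(s['tcp_rot'],3).tolist(),s['ft_force'])
print(proj(c,[(498.5,176,93)]))
cv2.imwrite('pics/w9.png',cv2.resize(c['img'][180:380,240:400],None,fx=3,fy=3,interpolation=cv2.INTER_CUBIC)[:,:,::-1])
E
```

```text
17.95 [498.66199017 175.58602537 210.32452939] [[-0.135, 0.991, -0.0], [0.991, 0.135, -0.001], [-0.001, -0.0, -1.0]] [ 0.33103926 -0.17174535  0.390195  ]
[[322.11662867 243.8698368 ]]
```

View pics/w9.png

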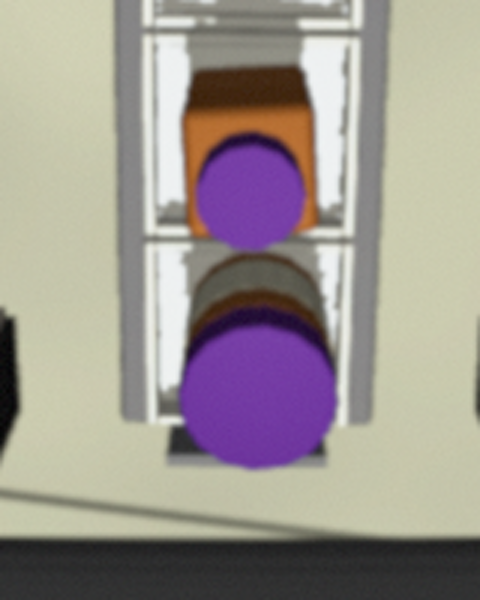

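>>> apply_moves(increments=[{"x": 0,"y": 0.5,"z": 40,"roll": -0.03,"jaw": 0.75},{"x": 0,"y": 0,"z": 45,"roll": 0,"jaw": 0.75},{"x": 0,"y": 0,"z": 40,"roll": 0,"jaw": 0.75},{"x": 0,"y": 0,"z": 22,"roll": 0,"jaw": 0.75},{"x": 0,"y": 0,"z": 13,"roll": 0,"jaw": 0.75},{"x": 0,"y": 0,"z": 0,"roll": 0,"jaw": 0.75},{"x": 0,"y": 0,"z": 0,"roll": 0,"jaw": 0.75}])

```text
time_s: 18.65
eef_pos: [499.9, 175.3, 51.2]
tcp_rot: [[-0.163, 0.987, 0.001], [0.987, 0.163, -0.0], [-0.0, 0.001, -1.0]]
ft_force: [0.2, 0.8, 0.1]
gripper_width: 69.7
```

>>> apply_moves(increments=[{"x": 0,"y": 0,"z": 0,"roll": 0,"jaw": 0.4},{"x": 0,"y": 0,"z": 0,"roll": 0,"jaw": 0.3},{"x": 0,"y": 0,"z": 0,"roll": 0,"jaw": 0.2},{"x": 0,"y": 0,"z": 0,"roll": 0,"jaw": 0.2},{"x": 0,"y": 0,"z": 0,"roll": 0,"jaw": 0.2},{"x": 0,"y": 0,"z": 0,"roll": 0,"jaw": 0.2}])

```text
time_s: 19.25
eef_pos: [499.4, 176.1, 50.9]
tcp_rot: [[-0.164, 0.986, 0.0], [0.986, 0.164, 0.0], [0.0, 0.0, -1.0]]
ft_force: [-0.6, 0.0, 5.5]
gripper_width: 34.0
```

>>> apply_moves(increments=[{"x": 0,"y": 0,"z": -10,"roll": 0,"jaw": 0.2},{"x": 0,"y": 0,"z": -30,"roll": 0,"jaw": 0.2},{"x": 0,"y": 0,"z": -40,"roll": 0,"jaw": 0.2},{"x": 0,"y": 0,"z": -40,"roll": 0,"jaw": 0.2},{"x": 0,"y": 0,"z": -30,"roll": 0,"jaw": 0.2},{"x": 0,"y": 0,"z": -20,"roll": 0,"jaw": 0.2},{"x": -15,"y": 0,"z": -10,"roll": 0,"jaw": 0.2},{"x": -30,"y": 1,"z": 0,"roll": 0,"jaw": 0.2}])

```text
time_s: 20.05
eef_pos: [507.9, 132.6, 232.1]
tcp_rot: [[-0.168, 0.986, 0.002], [0.986, 0.168, 0.001], [0.001, 0.002, -1.0]]
ft_force: [0.3, -0.5, -1.0]
gripper_width: 34.5
```

>>> apply_moves(increments=[{"x": -44,"y": 1,"z": 0,"roll": 0,"jaw": 0.2},{"x": -44,"y": 1,"z": 0,"roll": 0,"jaw": 0.2},{"x": -44,"y": 1,"z": 0,"roll": 0,"jaw": 0.2},{"x": -44,"y": 1,"z": 0,"roll": 0,"jaw": 0.2},{"x": -44,"y": 1,"z": 0,"roll": 0,"jaw": 0.2},{"x": -44,"y": 1,"z": 0,"roll": 0,"jaw": 0.2},{"x": -44,"y": 1,"z": 0,"roll": 0,"jaw": 0.2},{"x": -33,"y": 1,"z": 0,"roll": 0,"jaw": 0.2}])

```text
time_s: 20.85
eef_pos: [570.3, -207.7, 230.0]
tcp_rot: [[-0.161, 0.987, -0.002], [0.987, 0.161, -0.001], [-0.001, -0.002, -1.0]]
ft_force: [0.3, 0.9, -1.3]
gripper_width: 33.7
```

>>> apply_moves(increments=[{"x": 0,"y": 0.5,"z": 0,"roll": 0.145,"jaw": 0.2},{"x": 0,"y": 0,"z": 0,"roll": 0.145,"jaw": 0.2},{"x": 0,"y": 0,"z": 0,"roll": 0.14,"jaw": 0.2},{"x": 0,"y": 0,"z": 0,"roll": 0,"jaw": 0.2},{"x": 0,"y": 0,"z": 0,"roll": 0,"jaw": 0.2},{"x": 0,"y": 0,"z": 0,"roll": 0,"jaw": 0.2}])

```text
time_s: 21.45
eef_pos: [571.7, -203.4, 230.4]
tcp_rot: [[0.259, 0.966, -0.001], [0.966, -0.259, 0.0], [-0.0, -0.001, -1.0]]
ft_force: [-0.1, -0.3, -1.1]
gripper_width: 34.1
```

Good position; descend to just above the floor and look.

>>> apply_moves(increments=[{"x": 0,"y": 0,"z": 40,"roll": 0,"jaw": 0.2},{"x": 0,"y": 0,"z": 45,"roll": 0,"jaw": 0.2},{"x": 0,"y": 0,"z": 45,"roll": 0,"jaw": 0.2},{"x": 0,"y": 0,"z": 30,"roll": 0,"jaw": 0.2},{"x": 0,"y": 0,"z": 12,"roll": 0,"jaw": 0.2},{"x": 0,"y": 0,"z": 5,"roll": 0,"jaw": 0.2},{"x": 0,"y": 0,"z": 3,"roll": 0,"jaw": 0.2},{"x": 0,"y": 0,"z": 0,"roll": 0,"jaw": 0.2}])

```text
time_s: 22.25
eef_pos: [572.8, -203.5, 51.7]
tcp_rot: [[0.262, 0.965, 0.002], [0.965, -0.262, -0.0], [-0.0, 0.002, -1.0]]
ft_force: [-0.2, -0.1, -1.5]
gripper_width: 33.8
```

```bash
python3 - <<'E'
from h import *
c=cam('scene');cv2.imwrite('pics/t10.png',cv2.resize(c['img'][180:330,60:260],None,fx=4,fy=4)[:,:,::-1])
s=robot.observe();print(s['eef_pos'],s['ft_force'])
E
```

```text
[ 572.8824221  -203.45445638   51.95015926] [-0.72921763 -1.20082978 -0.58076763]
```

View pics/t10.png

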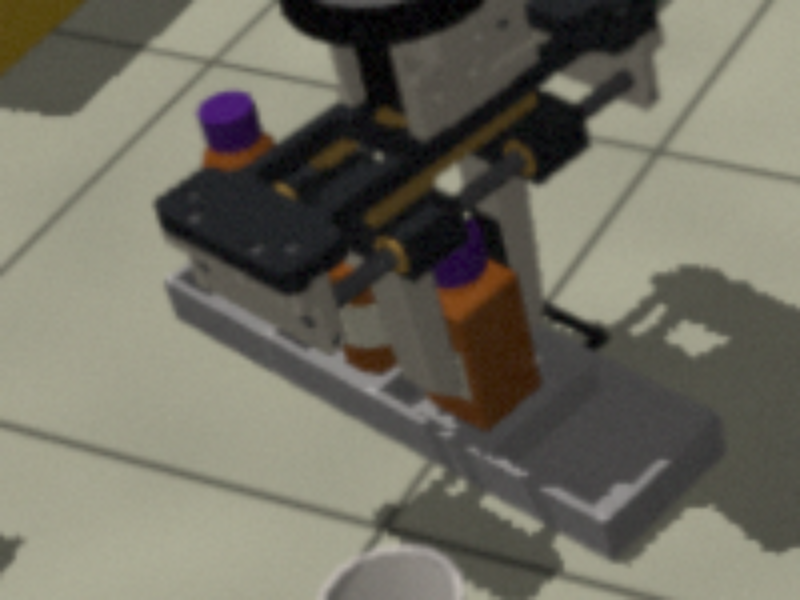

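>>> apply_moves(increments=[{"x": 0,"y": 0,"z": 1.5,"roll": 0,"jaw": 0.2},{"x": 0,"y": 0,"z": 0.5,"roll": 0,"jaw": 0.2},{"x": 0,"y": 0,"z": 0,"roll": 0,"jaw": 0.2},{"x": 0,"y": 0,"z": 0,"roll": 0,"jaw": 0.2}])

```text
time_s: 22.7
eef_pos: [572.2, -203.2, 48.9]
tcp_rot: [[0.262, 0.965, 0.0], [0.965, -0.262, -0.0], [-0.0, 0.0, -1.0]]
ft_force: [0.3, -0.2, -0.8]
gripper_width: 33.9
```

>>> apply_moves(increments=[{"x": 0,"y": 0,"z": 0.7,"roll": 0,"jaw": 0.2},{"x": 0,"y": 0,"z": 0,"roll": 0,"jaw": 0.2},{"x": 0,"y": 0,"z": 0,"roll": 0,"jaw": 0.2}])

```text
time_s: 23.0
eef_pos: [572.2, -203.2, 47.9]
tcp_rot: [[0.262, 0.965, 0.0], [0.965, -0.262, -0.0], [-0.0, 0.0, -1.0]]
ft_force: [0.6, -0.6, -1.6]
gripper_width: 33.9
```

>>> apply_moves(increments=[{"x": 0,"y": 0,"z": 0.7,"roll": 0,"jaw": 0.2},{"x": 0,"y": 0,"z": 0,"roll": 0,"jaw": 0.2},{"x": 0,"y": 0,"z": 0,"roll": 0,"jaw": 0.2}])

```text
time_s: 23.3
eef_pos: [572.2, -203.2, 47.9]
tcp_rot: [[0.262, 0.965, 0.0], [0.965, -0.262, 0.0], [0.0, 0.0, -1.0]]
ft_force: [-1.4, 1.1, 8.1]
gripper_width: 34.3
```

>>> apply_moves(increments=[{"x": 0,"y": 0,"z": 0,"roll": 0,"jaw": 0.45},{"x": 0,"y": 0,"z": 0,"roll": 0,"jaw": 0.6},{"x": 0,"y": 0,"z": 0,"roll": 0,"jaw": 0.7},{"x": 0,"y": 0,"z": 0,"roll": 0,"jaw": 0.75},{"x": 0,"y": 0,"z": -20,"roll": 0,"jaw": 0.75},{"x": 0,"y": 0,"z": -45,"roll": 0,"jaw": 0.75},{"x": 0,"y": 0,"z": -50,"roll": 0,"jaw": 0.75},{"x": 0,"y": 0,"z": -50,"roll": 0,"jaw": 0.75}])

```text
time_s: 24.1
eef_pos: [571.6, -203.1, 213.7]
tcp_rot: [[0.262, 0.965, -0.001], [0.965, -0.262, 0.0], [-0.0, -0.001, -1.0]]
ft_force: [1.3, 0.2, -1.3]
gripper_width: 70.0
```

>>> apply_moves(increments=[{"x": 0,"y": 0,"z": 0,"roll": -0.135,"jaw": 0.75},{"x": 0,"y": 0,"z": 0,"roll": -0.135,"jaw": 0.75},{"x": 0,"y": 0,"z": 0,"roll": -0.13,"jaw": 0.75},{"x": 40,"y": -2.5,"z": 0,"roll": 0,"jaw": 0.85},{"x": 40,"y": -2.5,"z": 0,"roll": 0,"jaw": 0.85},{"x": 40,"y": -2.5,"z": 0,"roll": 0,"jaw": 0.85},{"x": 40,"y": -2.5,"z": 0,"roll": 0,"jaw": 0.85},{"x": 40,"y": -2.5,"z": 0,"roll": 0,"jaw": 0.85}])

```text
time_s: 24.9
eef_pos: [532.2, -5.3, 212.2]
tcp_rot: [[-0.134, 0.991, -0.0], [0.991, 0.134, -0.0], [-0.0, -0.0, -1.0]]
ft_force: [0.5, 0.6, 0.1]
gripper_width: 79.2
```

>>> apply_moves(increments=[{"x": 40,"y": -2.5,"z": 0,"roll": 0,"jaw": 0.85},{"x": 40,"y": -2.5,"z": 0,"roll": 0,"jaw": 0.85},{"x": 43,"y": -2,"z": 0,"roll": 0,"jaw": 0.85},{"x": 0,"y": 0,"z": 0,"roll": 0,"jaw": 0.85},{"x": 0,"y": 0,"z": 0,"roll": 0,"jaw": 0.85},{"x": 0,"y": 0,"z": 0,"roll": 0,"jaw": 0.85}])

```text
time_s: 25.5
eef_pos: [509.4, 113.1, 212.2]
tcp_rot: [[-0.133, 0.991, -0.0], [0.991, 0.133, -0.001], [-0.001, -0.0, -1.0]]
ft_force: [-0.7, 0.5, 0.2]
gripper_width: 78.9
```

```bash
python3 - <<'E'
from h import *
c=cam('wrist','wrist11')
s=robot.observe();print(s['time_s'],s['eef_pos'],np.round(s['tcp_rot'],3).tolist(),s['ft_force'])
print(proj(c,[(509.5,114.5,71)]))
hsv=cv2.cvtColor(c['img'],cv2.COLOR_RGB2HSV)
m=cv2.inRange(hsv,(125,120,120),(155,255,255));nn,l,st,ce=cv2.connectedComponentsWithStats(m)
for i in range(1,nn):
    if st[i,4]>100:
        x,y,w,h=st[i,:4];print(st[i],ce[i],onplane(c,[ce[i]],71))
c=cam('scene');cv2.imwrite('pics/t11.png',cv2.resize(c['img'][150:350,60:560],None,fx=1.6,fy=1.6)[:,:,::-1])
E
```

```text
25.55 [509.54347545 112.74843319 212.18314571] [[-0.133, 0.991, -0.0], [0.991, 0.133, -0.001], [-0.001, -0.0, -1.0]] [-0.52720529  0.64462692  0.45175761]
[[322.45332419 231.75556167]]
[103 147  32  35 869] [118.60529344 164.29804373] [[354.97945276 145.21752819  71.        ]]
[ 297  206   54   53 2281] [323.3016221  232.08768084] [[510.16087658 114.33130109  71.        ]]
```

View pics/wrist11.png

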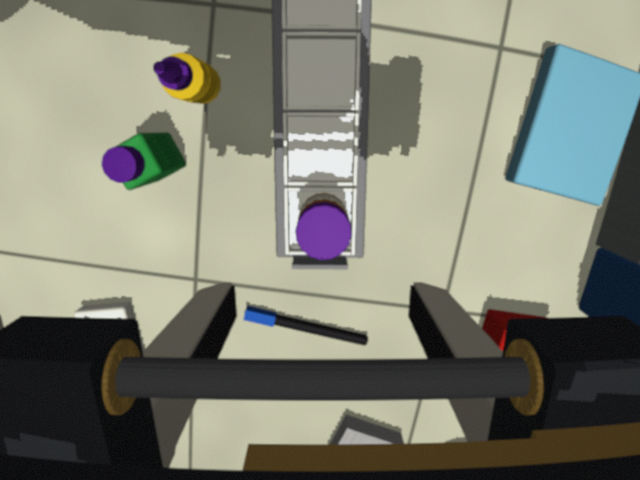

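View pics/t11.png

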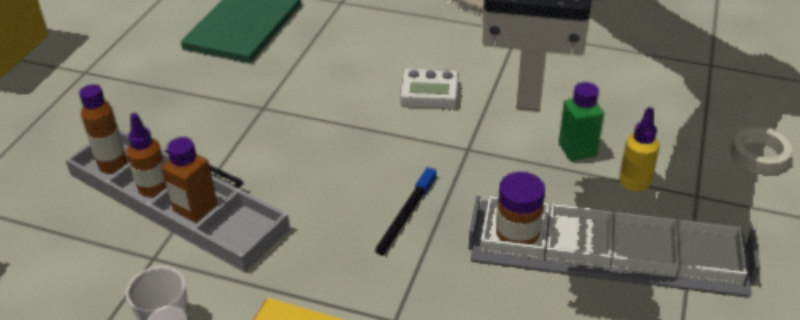

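>>> apply_moves(increments=[{"x": 1.5,"y": 0.5,"z": 40,"roll": 0,"jaw": 0.85},{"x": 0,"y": 0,"z": 45,"roll": 0,"jaw": 0.85},{"x": 0,"y": 0,"z": 40,"roll": 0,"jaw": 0.85},{"x": 0,"y": 0,"z": 22,"roll": 0,"jaw": 0.85},{"x": 0,"y": 0,"z": 14,"roll": 0,"jaw": 0.85},{"x": 0,"y": 0,"z": 0,"roll": 0,"jaw": 0.85},{"x": 0,"y": 0,"z": 0,"roll": 0,"jaw": 0.85}])

```text
time_s: 26.3
eef_pos: [509.9, 114.8, 51.3]
tcp_rot: [[-0.133, 0.991, -0.0], [0.991, 0.133, -0.0], [-0.0, -0.0, -1.0]]
ft_force: [0.7, 0.0, -0.5]
gripper_width: 79.1
```

>>> apply_moves(increments=[{"x": 0,"y": 0,"z": 0,"roll": 0,"jaw": 0.5},{"x": 0,"y": 0,"z": 0,"roll": 0,"jaw": 0.4},{"x": 0,"y": 0,"z": 0,"roll": 0,"jaw": 0.3},{"x": 0,"y": 0,"z": 0,"roll": 0,"jaw": 0.3},{"x": 0,"y": 0,"z": 0,"roll": 0,"jaw": 0.3},{"x": 0,"y": 0,"z": 0,"roll": 0,"jaw": 0.3}])

```text
time_s: 26.9
eef_pos: [509.8, 115.9, 51.5]
tcp_rot: [[-0.135, 0.991, 0.0], [0.991, 0.135, 0.0], [0.0, 0.0, -1.0]]
ft_force: [-1.8, -0.4, 3.7]
gripper_width: 42.8
```

>>> apply_moves(increments=[{"x": 0,"y": 0,"z": -10,"roll": 0,"jaw": 0.3},{"x": 0,"y": 0,"z": -30,"roll": 0,"jaw": 0.3},{"x": 0,"y": 0,"z": -40,"roll": 0,"jaw": 0.3},{"x": 0,"y": 0,"z": -40,"roll": 0,"jaw": 0.3},{"x": 0,"y": 0,"z": -30,"roll": 0,"jaw": 0.3},{"x": 0,"y": 0,"z": -20,"roll": 0,"jaw": 0.3},{"x": -15,"y": 1,"z": -10,"roll": 0,"jaw": 0.3}])

```text
time_s: 27.6
eef_pos: [512.8, 102.4, 233.6]
tcp_rot: [[-0.137, 0.991, 0.003], [0.991, 0.137, 0.002], [0.001, 0.003, -1.0]]
ft_force: [0.2, 0.3, -1.5]
gripper_width: 42.3
```

>>> apply_moves(increments=[{"x": -36,"y": 6,"z": 0,"roll": 0,"jaw": 0.3},{"x": -36,"y": 6,"z": 0,"roll": 0,"jaw": 0.3},{"x": -36,"y": 6,"z": 0,"roll": 0,"jaw": 0.3},{"x": -36,"y": 6,"z": 0,"roll": 0,"jaw": 0.3},{"x": -36,"y": 6,"z": 0,"roll": 0,"jaw": 0.3},{"x": -36,"y": 6,"z": 0,"roll": 0,"jaw": 0.3},{"x": -36,"y": 6,"z": 0,"roll": 0,"jaw": 0.3},{"x": 0,"y": 0,"z": 0,"roll": 0.135,"jaw": 0.3}])

```text
time_s: 28.4
eef_pos: [587.6, -150.8, 230.6]
tcp_rot: [[0.008, 1.0, -0.001], [1.0, -0.008, -0.003], [-0.003, -0.001, -1.0]]
ft_force: [0.1, -0.7, -1.2]
gripper_width: 42.8
```

>>> apply_moves(increments=[{"x": 0,"y": 0,"z": 0,"roll": 0.135,"jaw": 0.3},{"x": 0,"y": 0,"z": 0,"roll": 0.13,"jaw": 0.3},{"x": 0,"y": 0,"z": 0,"roll": 0,"jaw": 0.3},{"x": 0,"y": 0,"z": 0,"roll": 0,"jaw": 0.3},{"x": 0,"y": 0,"z": 0,"roll": 0,"jaw": 0.3}])

```text
time_s: 28.9
eef_pos: [587.8, -143.3, 231.0]
tcp_rot: [[0.259, 0.966, -0.001], [0.966, -0.259, -0.0], [-0.0, -0.001, -1.0]]
ft_force: [-0.2, 0.0, -2.1]
gripper_width: 43.1
```

>>> apply_moves(increments=[{"x": 0,"y": 0,"z": 40,"roll": 0,"jaw": 0.3},{"x": 0,"y": 0,"z": 45,"roll": 0,"jaw": 0.3},{"x": 0,"y": 0,"z": 45,"roll": 0,"jaw": 0.3},{"x": 0,"y": 0,"z": 24,"roll": 0,"jaw": 0.3},{"x": 0,"y": 0,"z": 0,"roll": 0,"jaw": 0.3},{"x": 0,"y": 0,"z": 0,"roll": 0,"jaw": 0.3}])

```text
time_s: 29.5
eef_pos: [588.3, -143.3, 77.5]
tcp_rot: [[0.261, 0.965, -0.0], [0.965, -0.261, 0.0], [-0.0, -0.0, -1.0]]
ft_force: [1.2, -0.0, -0.8]
gripper_width: 42.6
```

```bash
python3 - <<'E'
from h import *
c=cam('scene');a=cv2.resize(c['img'][180:330,90:260],None,fx=3,fy=3)
c=cam('side');b=cv2.resize(c['img'][140:230,270:400],(510,353)) 
b=np.vstack([b,np.zeros((450-353,510,3),np.uint8)])
cv2.imwrite('pics/t12.png',cv2.resize(np.hstack([a,b]),None,fx=.78,fy=.78)[:,:,::-1])
s=robot.observe();print(s['eef_pos'],s['ft_force'])
E
```

```text
[ 589.13320232 -143.3717373    78.88339927] [-0.11153537  0.23983069 -1.15315195]
```

View pics/t12.png

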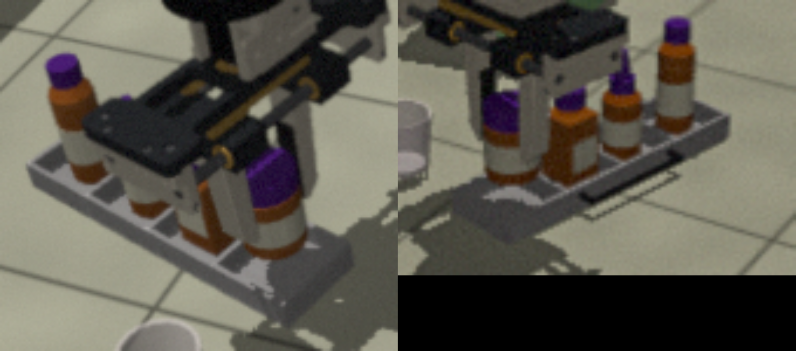

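>>> apply_moves(increments=[{"x": 0,"y": 0,"z": 10,"roll": 0,"jaw": 0.3},{"x": 0,"y": 0,"z": 10,"roll": 0,"jaw": 0.3},{"x": 0,"y": 0,"z": 4,"roll": 0,"jaw": 0.3},{"x": 0,"y": 0,"z": 2,"roll": 0,"jaw": 0.3},{"x": 0,"y": 0,"z": 0,"roll": 0,"jaw": 0.3},{"x": 0,"y": 0,"z": 0,"roll": 0,"jaw": 0.3}])

```text
time_s: 30.2
eef_pos: [588.2, -143.0, 51.2]
tcp_rot: [[0.262, 0.965, -0.0], [0.965, -0.262, -0.0], [-0.0, 0.0, -1.0]]
ft_force: [0.2, 0.9, -0.8]
gripper_width: 42.4
```

>>> apply_moves(increments=[{"x": 0,"y": 0,"z": 0.8,"roll": 0,"jaw": 0.3},{"x": 0,"y": 0,"z": 0,"roll": 0,"jaw": 0.3},{"x": 0,"y": 0,"z": 0,"roll": 0,"jaw": 0.3}])

```text
time_s: 30.5
eef_pos: [588.2, -143.0, 50.6]
tcp_rot: [[0.262, 0.965, 0.0], [0.965, -0.262, -0.0], [-0.0, 0.0, -1.0]]
ft_force: [0.9, -0.0, -2.1]
gripper_width: 42.5
```

>>> apply_moves(increments=[{"x": 0,"y": 0,"z": 1,"roll": 0,"jaw": 0.3},{"x": 0,"y": 0,"z": 0.6,"roll": 0,"jaw": 0.3},{"x": 0,"y": 0,"z": 0,"roll": 0,"jaw": 0.3},{"x": 0,"y": 0,"z": 0,"roll": 0,"jaw": 0.3}])

```text
time_s: 30.9
eef_pos: [588.2, -143.0, 48.8]
tcp_rot: [[0.262, 0.965, -0.0], [0.965, -0.262, -0.0], [-0.0, -0.0, -1.0]]
ft_force: [0.3, 0.2, -1.6]
gripper_width: 42.8
```

>>> apply_moves(increments=[{"x": 0,"y": 0,"z": 0.8,"roll": 0,"jaw": 0.3},{"x": 0,"y": 0,"z": 0,"roll": 0,"jaw": 0.3},{"x": 0,"y": 0,"z": 0,"roll": 0,"jaw": 0.3}])

```text
time_s: 31.2
eef_pos: [588.2, -143.1, 48.5]
tcp_rot: [[0.262, 0.965, 0.0], [0.965, -0.262, -0.0], [0.0, 0.0, -1.0]]
ft_force: [-1.6, 0.8, 5.8]
gripper_width: 42.4
```

Contact at the expected height; release and retreat.

>>> apply_moves(increments=[{"x": 0,"y": 0,"z": 0,"roll": 0,"jaw": 0.55},{"x": 0,"y": 0,"z": 0,"roll": 0,"jaw": 0.7},{"x": 0,"y": 0,"z": 0,"roll": 0,"jaw": 0.8},{"x": 0,"y": 0,"z": 0,"roll": 0,"jaw": 0.85},{"x": 0,"y": 0,"z": -20,"roll": 0,"jaw": 0.85},{"x": 0,"y": 0,"z": -45,"roll": 0,"jaw": 0.85},{"x": 0,"y": 0,"z": -50,"roll": 0,"jaw": 0.85},{"x": 0,"y": 0,"z": -50,"roll": 0,"jaw": 0.85}])

```text
time_s: 32.0
eef_pos: [587.7, -143.0, 214.5]
tcp_rot: [[0.262, 0.965, -0.001], [0.965, -0.262, 0.0], [-0.0, -0.001, -1.0]]
ft_force: [1.4, -0.4, 0.2]
gripper_width: 79.3
```

>>> apply_moves(increments=[{"x": 45,"y": 0,"z": 0,"roll": 0,"jaw": 0.85},{"x": 45,"y": 0,"z": 0,"roll": 0,"jaw": 0.85},{"x": 45,"y": 0,"z": 0,"roll": 0,"jaw": 0.85},{"x": 45,"y": 0,"z": 0,"roll": 0,"jaw": 0.85},{"x": 0,"y": 0,"z": 0,"roll": 0,"jaw": 0.85},{"x": 0,"y": 0,"z": 0,"roll": 0,"jaw": 0.85}])

```text
time_s: 32.6
eef_pos: [635.2, 32.1, 212.7]
tcp_rot: [[0.259, 0.966, -0.001], [0.966, -0.259, -0.0], [-0.0, -0.001, -1.0]]
ft_force: [-0.1, -1.0, -0.5]
gripper_width: 79.0
```

```bash
python3 - <<'E'
from h import *
c=cam('scene');a=cv2.resize(c['img'][180:330,90:260],None,fx=3,fy=3)
def caps(c):
    P=cloud(c);hsv=cv2.cvtColor(c['img'],cv2.COLOR_RGB2HSV)
    m=cv2.inRange(hsv,(125,90,40),(155,255,255));nn,l,st,ce=cv2.connectedComponentsWithStats(m)
    for i in range(1,nn):
        Q=P[(l==i)&(c['z_map']>0)]
        if st[i,4]<60 or len(Q)<20 or not(-380<np.median(Q[:,1])<-90) or np.median(Q[:,0])>680: continue
        zt=np.percentile(Q[:,2],97);T=Q[Q[:,2]>zt-3];p=((T.min(0)+T.max(0))/2)[:2]
        d=p-[564,-233];t=-.265;print(ce[i].round(),'z',zt.round(1),'tray xy',(d@[[np.cos(t),-np.sin(t)],[np.sin(t),np.cos(t)]]).round(1))
caps(c); c=cam('side');print('side');caps(c);b=cv2.resize(c['img'][140:230,270:400],(510,353)) 
b=np.vstack([b,np.zeros((450-353,510,3),np.uint8)])
cv2.imwrite('pics/t13.png',cv2.resize(np.hstack([a,b]),None,fx=.78,fy=.78)[:,:,::-1])
s=robot.observe();print(s['time_s'],s['eef_pos'],s['ft_force'])
E
```

```text
[117. 210.] z 107.1 tray xy [ -0.1 -92.1]
[146. 233.] z 101.1 tray xy [ -0.2 -28.8]
[173. 244.] z 91.6 tray xy [-0.9 30.8]
[205. 270.] z 69.7 tray xy [-0.8 92.5]
side
[343. 164.] z 100.6 tray xy [ -2.6 -28.4]
[326. 171.] z 90.6 tray xy [-4.3 29.1]
[307. 187.] z 68.5 tray xy [-4.2 93. ]
32.7 [634.91327071  29.32947885 212.911356  ] [-0.63006668 -1.04233861  0.22766309]
```

View pics/t13.png

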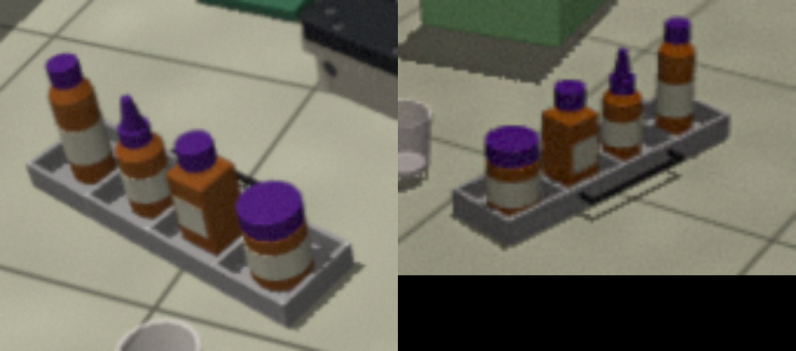

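```bash
python3 - <<'E'
from rig import robot
print(robot.job_done())
E
```

```text
the job is handed in; nothing more can be done
None
```

All four bottles are in the tray in reverse order, from the robot's right: tall, dropper, square, jar. The job was handed in at about 33 s. The yellow and green look-alikes were not touched.

- **Setting down:** each bottle was lowered until the wrist felt the bay floor (about 6–10 N), then released.
- **Scene camera:** the last check showed all four upright, within about 2 mm of their bay centres, with cap heights within about 2 mm of what they should be. The gripper was clear of everything.
- **Side camera:** it agreed to within a few millimetres for three bottles (up to 4 mm off in tray x, which I put down to calibration). My filter returned no reading for the tall bottle there, but the picture shows it standing in its bay.
- **First move calls:** two were refused because every row needs all five fields. Nothing moved, and I resent them complete.

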